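# Clip the wrench sockets back on their rail in size order

## Robot

A 7-joint arm with a two-finger parallel gripper is mounted at the origin on the work surface; the furniture and walls round the work are solid. World frame = base frame: x ahead of the robot, y to its left, z up, the work surface at z = 0. Lengths are in m, angles in rad, forces in N, time in s.
With the tool pointing down it reaches from about 0.425 to 0.925 m from the base axis. Payload 6.8 kg.
Tool frame: the origin (TCP) lies midway between the tips of the shut fingers; the grasp point (between the pads) lies 19 mm behind it (bot.pinch_z is the distance from the TCP to the grasp point, in m); x points along the fingers, y is the direction in which the jaws open and shut, and the axes are right-handed (so a half turn about x gives the same grasp; the last joint's range is limited). The gripper opens to 85 mm and grips with 20 to 120 N. Pads are 22 mm wide; open, the fingers measure 114 mm over their backs; the gripper's body (76 mm by 85 mm) begins 54 mm behind the grasp point. The pads swing forward as they close: fully open they stand 13 mm farther back than shut.
Start: joints at [0.678, 0.477, 0.022, 1.555, -0.011, 1.109, -0.083], TCP at [0.477, -0.478, 0.231] pointing down, gripper open.
Joint ranges: [-2.96, 2.96], [-0.34, 2.1], [-1.41, 1.46], [0.24, 2.44], [-1.37, 4.51], [0.17, 1.92], [-2.96, 2.96]. Speed limits (rad/s): [2.39, 2.39, 3.14, 3.14, 3.14, 3.14, 3.14].

## Interface

Orientations are given as a unit quaternion [w, x, y, z].
In Python, from station import bot gives the robot as it stands. The module is installed in compiled form; this text tells all that it offers.
- The arm moves only by the tool step_arm, never from a script. Its argument "plan" is a list of rows, each a list of 6 numbers: the shift along the tool's x, y, z in units of 40 mm (1.0 is 40 mm), then the turn, a rotation vector about the tool's x, y, z in units of 360 degrees (1.0 is 360 degrees). In form: [[dx, dy, dz, ax, ay, az], ...]. A call has 1 to 8 rows; each row shifts and turns the commanded pose from where the row before left it, along the tool's axes as they then stand; what a row does not reach is not made up. A row lasts 1/8 s, in which the tool goes at most 62.5 mm and 10.7 degrees, less where a joint would pass 70% of its speed; a pose out of reach is approached as far as the arm can. A call with a number of a shift or a turn outside -1 to 1 is refused whole. A call with a gripper value outside its range is refused whole. "fingers" is the closure, from -1 (fully open) to 1 (shut), set as the call begins (left out, the last holds). The fingers move at their own pace and stop on an object; "force" is the grip in N (left out, the last holds). Time passes only in rows, so rows that do not move let the fingers close. It gives the time, the measured TCP pose, the force and the opening at its end, in the units of the state.
- bot.get_obs(): the state, without advancing time (a new reading comes with each control period).
- bot.read_camera(name): name is "scene" or "side" or "wrist"; returns (picture, depth): 400x640x3 uint8, red, green, blue; 400x640 float32, m along the optical axis (not along the pixel's ray), 0 where there is no reading.
- bot.camera_model(name): a dict with "mtx" (3x3 intrinsics, pixels), "origin" and "rotation" of the camera in the world; the wrist camera has in their place "T_tool_cam" (4x4, takes a point from camera to tool coordinates, whose origin is the TCP and whose axes are the tool frame's). Camera axes: x right, y up, looking along -z (the intrinsics and any distortion apply to the point x, -y, -z); pixel columns grow to the right and rows downward; lengths in m; the calibration is good to about 2 mm. A picture is of the moment at which its call begins: read the wrist's pose just before it. camera_model takes no time and is no camera call.
- bot.hand_in(): hands the job in, once; it reports no verdict.
The state is a dict: "t": time; "q": joint angles; "joint_vel": joint speeds; "joint_torque": joint torques, N m; "eef_pos": TCP position; "tool_rot": TCP orientation; "contact_force": force on the tool from outside, world axes, zero at the start; "torque": the same for the moment, N m; "gripper_width": opening from 0.0 (shut) to 1.0 (fully open).
Only numpy, scipy, OpenCV 4.12 (cv2) and the standard library are available. Lean on these libraries where they do the work, as an engineer would, in place of code of your own. Each camera call takes 0.05 s, during which the arm holds its last target.

## Task

Pick the four wrench sockets out from among the gauges on the rubber mat and click each one, hexagonal opening up, fully home on the socket rail's spring clips in size order: the largest on the clip nearest the hanging eye, the smallest on the clip farthest from it. Leave the calibration weight and the ring gauge where they are.

Things in the scene. Friction and masses are not known exactly. Their poses are not given: they have to be found in the camera images.
- socket_32: The largest of four loose bright-steel wrench sockets: a plain upright cylinder, 42 mm outside diameter, 46 mm tall, about 200 g, 32 mm hexagonal opening in the top, 13.6 mm square drive hole in the underside. Stands drive hole down on a 3 mm thick black rubber mat. Origin: centre of the underside; z up. Grip it across the outside, 12 mm or more above its underside.
- socket_24: The second largest of four loose bright-steel wrench sockets: a plain upright cylinder, 34 mm outside diameter, 43 mm tall, about 140 g, 24 mm hexagonal opening in the top, 13.6 mm square drive hole in the underside. Stands drive hole down on a 3 mm thick black rubber mat. Origin: centre of the underside; z up. Grip it across the outside, 12 mm or more above its underside.
- socket_19: The second smallest of four loose bright-steel wrench sockets: a plain upright cylinder, 27.5 mm outside diameter, 40 mm tall, about 100 g, 19 mm hexagonal opening in the top, 13.6 mm square drive hole in the underside. Stands drive hole down on a 3 mm thick black rubber mat. Origin: centre of the underside; z up. Grip it across the outside, 12 mm or more above its underside.
- socket_13: The smallest of four loose bright-steel wrench sockets: a plain upright cylinder, 22 mm outside diameter, 38 mm tall, about 70 g, 13 mm hexagonal opening in the top, 13.6 mm square drive hole in the underside. Stands drive hole down on a 3 mm thick black rubber mat. Origin: centre of the underside; z up. Grip it across the outside, 12 mm or more above its underside.
- clip_1: Spring clip of the socket rail, nearest the hanging eye. Origin: on its axis at the flat top of its foot, 10 mm above the table, where a fully home socket's underside rests; z up, x along the rail towards the eye. The rail is a fixed aluminium channel, 30 mm wide, 182 mm long, lying on the table at any heading, with four equal clips 48 mm apart and a flat black ring (the hanging eye, 30 mm across) beyond one end.
- clip_2: Spring clip of the socket rail, second from the hanging eye. Origin: on its axis at the flat top of its foot, 10 mm above the table, where a fully home socket's underside rests; z up, x along the rail towards the eye. Each clip: a black pointed guide pin, 5 mm thick, tip 22.5 mm above the origin, and on its +x and -x sides two bent spring legs that bulge to 16 mm overall, 11 mm up.
- clip_3: Spring clip of the socket rail, third from the hanging eye. Origin: on its axis at the flat top of its foot, 10 mm above the table, where a fully home socket's underside rests; z up, x along the rail towards the eye. A socket meets a clip's legs when its underside is 14 mm above the origin; push it straight down with 6 to 15 N until they snap over its lip. Its own weight does not do it.
- clip_4: Spring clip of the socket rail, farthest from the hanging eye. Origin: on its axis at the flat top of its foot, 10 mm above the table, where a fully home socket's underside rests; z up, x along the rail towards the eye. Any socket fits any clip, turned to any angle about its axis. Rail and mat may change sides between starts. A wall and a cord stand close behind the table's back edge: swing across nearer the robot.
- weight: Bystander among the sockets: a steel calibration weight, 44 mm across and 55 mm tall, with a knob on a neck. Not to be moved. Origin: centre of the underside.
- ring_gauge: Bystander among the sockets: a flat steel setting ring, 52 mm across and 14 mm high, with a round hole. Not to be moved. Origin: centre of the underside.
Things that resemble listed ones, but are neither listed nor needed, are in the scene too. What is shaped like the socket_13 but yellow is not meant.

How it is judged:
At the end, for the whole second after the job is handed in: Counted from the hanging eye, the clips hold the sockets from largest to smallest, each upright (within 0.12 rad), centred within 8 mm of its clip and pressed down to within 3 mm of the seating plane, released and at rest (horizontal distance between socket_32 and clip_1 below 0.008 m and z of socket_32 in the frame of clip_1 between -0.004 and 0.003 m and angle between each of socket_32, socket_24, socket_19, socket_13's own z axis and vertical below 0.12 rad and linear speed of each of socket_32, socket_24, socket_19, socket_13 below 0.02 m/s and contact force between each of socket_32, socket_24, socket_19, socket_13 and the fingers below 0.1 N and horizontal distance between socket_24 and clip_2 below 0.008 m and z of socket_24 in the frame of clip_2 between -0.004 and 0.003 m and horizontal distance between socket_19 and clip_3 below 0.008 m and z of socket_19 in the frame of clip_3 between -0.004 and 0.003 m and horizontal distance between socket_13 and clip_4 below 0.008 m and z of socket_13 in the frame of clip_4 between -0.004 and 0.003 m); the robot touches nothing.
It fails at once if the calibration weight is moved by more than 20 mm or tipped over (distance of weight from where it was at the start of the episode above 0.02 m or angle between weight's own z axis and vertical above 0.5 rad).
It fails at once if the ring gauge is moved by more than 20 mm or tipped over (distance of ring_gauge from where it was at the start of the episode above 0.02 m or angle between ring_gauge's own z axis and vertical above 0.5 rad).
It also fails if it takes over 115 s, if anything falls off the work surface, if the arm or the gripper's body presses on something with over 40 N, if the wrist force passes 120 N, or if a joint passes its speed limit or range.

## Working session

There is one attempt and no reset: what is moved stays moved. The work goes in short steps, Python scripts to look and compute and a tool call to move; the robot and the scene stay as the last step left them, time stands still between calls to the robot, and variables do not carry over. Pictures are saved under pics/ and viewed, and the job is handed in when it is done.

Besides the shell and the picture viewer there is one more tool, called after "Emit:" by a JSON object that holds its "api" and its "payload". step_arm: Moves the arm, as the interface text tells. Shifts and turns lie within -1 to 1; 1 stands for 40 mm of shift or 360 degrees of turn. Its arguments: {"type":"object","properties":{"plan":{"type":"array"},"fingers":{"type":"number"},"force":{"type":"number"}},"required":["plan"]}

```bash
mkdir -p pics; cat > h.py <<'E'
import numpy as np, cv2
from station import bot
def save(n,im): cv2.imwrite('pics/'+n+'.png',im[:,:,::-1])
E
python3 - <<'E'
from h import *
o=bot.get_obs()
for k,v in o.items(): print(k,np.round(v,4))
print(bot.pinch_z)
for n in ('scene','side','wrist'):
    im,d=bot.read_camera(n); save(n+'0',im); np.savez('pics/'+n+'0.npz',im=im,d=d)
    m=bot.camera_model(n); print(n,{k:np.round(v,4).tolist() if not isinstance(v,str) else v for k,v in m.items()}, d.min(), d.max())
E
```

```text
t 0.0
q [ 0.6779  0.4778  0.0223  1.5565 -0.0115  1.1093 -0.0831]
joint_vel [-0.0012  0.0001 -0.0013 -0.0007 -0.001   0.0002 -0.0011]
joint_torque [-1.50000e-03 -5.96456e+01  1.60650e+00 -2.81192e+01  1.23000e-02
  9.30000e-03  0.00000e+00]
eef_pos [ 0.4766 -0.4772  0.2303]
tool_rot [-0.2698 -0.6531 -0.271   0.6537]
contact_force [-0.5416  1.0274 -0.3637]
torque [ 0.0541 -0.032   0.003 ]
gripper_width 1.0016
0.0187
scene {'mtx': [[407.0038, 0.0, 317.1719], [0.0, 407.0038, 195.7226], [0.0, 0.0, 1.0]], 'origin': [-0.1426, -0.5204, 0.625], 'rotation': [0.8137, 0.3964, -0.1861, -0.3823]} 0.0 1.8116424
side {'mtx': [[454.5504, 0.0, 326.2664], [0.0, 454.5504, 206.73], [0.0, 0.0, 1.0]], 'origin': [-0.2468, -0.4564, 0.7777], 'rotation': [0.8056, 0.3465, -0.1935, -0.4399]} 0.0 1.6538073
wrist {'mtx': [[314.3301, 0.0, 319.1942], [0.0, 314.3301, 204.786], [0.0, 0.0, 1.0]], 'T_tool_cam': [[-0.0007, 0.3282, -0.9446, -0.1421], [1.0, 0.0002, -0.0007, 0.0011], [-0.0, -0.9446, -0.3282, -0.0855], [0.0, 0.0, 0.0, 1.0]]} 0.0 1.5249823
```

View pics/scene0.png

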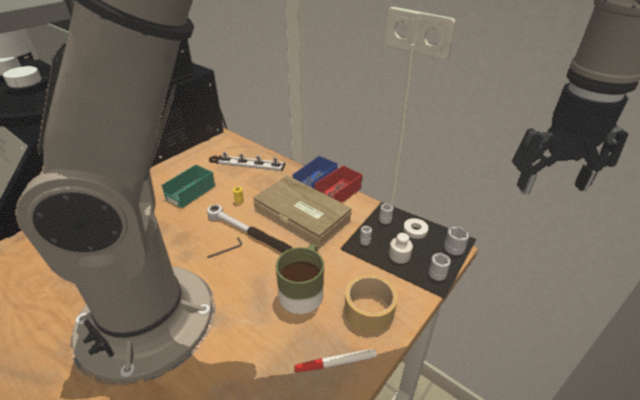

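View pics/side0.png

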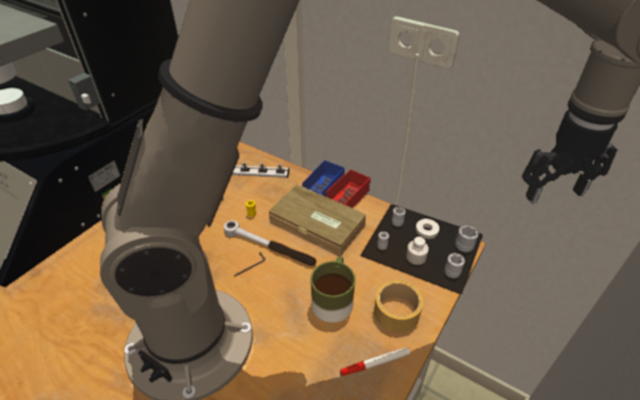

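View pics/wrist0.png

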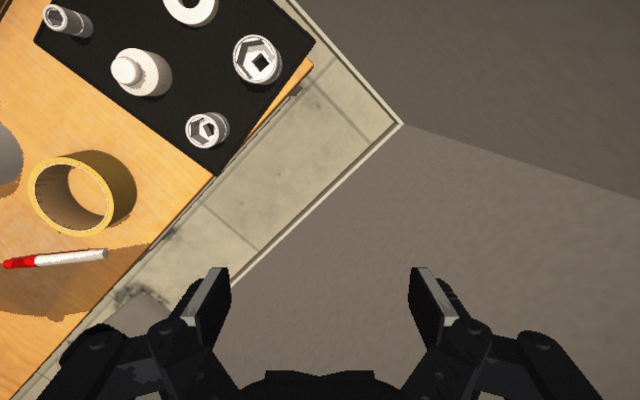

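The scene camera shows a black mat on the right around (410,245) with the sockets, the weight (401,248) and the ring (416,228). The rail is at the far left, (210–285, 158–168), with the black eye at its left end, (213,160). A yellow decoy sits at (238,195). The wrist view shows part of the mat. Next I'll measure everything.

```bash
cat >> h.py <<'E'
from scipy.spatial.transform import Rotation as R
def quat(q): return R.from_quat([q[1],q[2],q[3],q[0]]).as_matrix()
def tool(o=None):
    o=o or bot.get_obs(); T=np.eye(4); T[:3,:3]=quat(o['tool_rot']); T[:3,3]=o['eef_pos']; return T
def campose(n,T=None):
    m=bot.camera_model(n)
    if n=='wrist': return (tool() if T is None else T)@m['T_tool_cam'], m['mtx']
    C=np.eye(4); r=np.array(m['rotation']); C[:3,:3]=quat(r) if r.size==4 else r; C[:3,3]=m['origin']; return C,m['mtx']
def ray(C,K,u,v):
    d=np.array([(u-K[0,2])/K[0,0],-(v-K[1,2])/K[1,1],-1.]); return C[:3,:3]@d
def onplane(C,K,u,v,z):
    d=ray(C,K,u,v); return C[:3,3]+d*(z-C[2,3])/d[2]
def cloud(C,K,D):
    v,u=np.mgrid[0:D.shape[0],0:D.shape[1]]
    P=np.stack([(u-K[0,2])/K[0,0]*D,-(v-K[1,2])/K[1,1]*D,-D],-1)
    return P@C[:3,:3].T+C[:3,3]
def proj(C,K,p):
    c=C[:3,:3].T@(np.asarray(p)-C[:3,3]); return K[0,0]*c[0]/-c[2]+K[0,2], -K[1,1]*c[1]/-c[2]+K[1,2]
E
python3 - <<'E'
from h import *
T=tool(); print(np.round(T,3)); print(bot.camera_model('wrist').keys())
for n,pts in (('scene',[(209,160),(285,166),(213,160),(345,248),(387,205),(476,240),(440,292),(386,208),(365,230),(456,234),(439,260),(401,240),(416,228),(238,190),(370,290),(300,205)]),):
    z=np.load('pics/%s0.npz'%n); C,K=campose(n); P=cloud(C,K,z['d'])
    for p in pts: print(p,np.round(P[p[1],p[0]],3),np.round(onplane(C,K,*p,0.0),3))
z=np.load('pics/wrist0.npz'); C,K=campose('wrist'); P=cloud(C,K,z['d'])
for p in [(256,52),(206,124),(128,68),(58,18),(120,180)]: print(p,np.round(P[p[1],p[0]],3))
E
```

```text
[[-0.001  0.707 -0.708  0.477]
 [ 0.001 -0.708 -0.707 -0.477]
 [-1.    -0.001  0.     0.231]
 [ 0.     0.     0.     1.   ]]
dict_keys(['mtx', 'T_tool_cam'])
(209, 160) [0.398 0.319 0.006] [0.403 0.327 0.   ]
(285, 166) [0.516 0.141 0.001] [0.517 0.142 0.   ]
(213, 160) [0.404 0.308 0.007] [0.41  0.318 0.   ]
(345, 248) [ 0.367 -0.175  0.004] [ 0.37  -0.172  0.   ]
(387, 205) [ 0.511 -0.185  0.037] [ 0.551 -0.164  0.   ]
(476, 240) [ 0.67  -0.359 -0.085] [ 0.572 -0.378  0.   ]
(440, 292) [ 0.39  -0.383  0.002] [ 0.392 -0.382  0.   ]
(386, 208) [ 0.507 -0.185  0.03 ] [ 0.54  -0.168  0.   ]
(365, 230) [ 0.414 -0.191  0.032] [ 0.444 -0.173  0.   ]
(456, 234) [ 0.531 -0.345  0.028] [ 0.562 -0.336  0.   ]
(439, 260) [ 0.438 -0.351  0.029] [ 0.466 -0.343  0.   ]
(401, 240) [ 0.413 -0.276  0.056] [ 0.468 -0.252  0.   ]
(416, 228) [ 0.522 -0.259  0.001] [ 0.523 -0.258  0.   ]
(238, 190) [0.339 0.129 0.028] [0.362 0.159 0.   ]
(370, 290) [ 0.302 -0.281  0.011] [ 0.31  -0.277  0.   ]
(300, 205) [ 0.378 -0.038  0.044] [ 0.417 -0.002  0.   ]
(256, 52) [ 0.522 -0.342  0.02 ]
(206, 124) [ 0.425 -0.348  0.005]
(128, 68) [ 0.43  -0.276  0.057]
(58, 18) [ 0.41  -0.189  0.026]
(120, 180) [ 0.313 -0.321  0.024]
```

```bash
python3 - <<'E'
from h import *
z=np.load('pics/scene0.npz');im=z['im']
a=cv2.resize(im[140:180,195:300],None,fx=7,fy=7,interpolation=2)
b=cv2.resize(im[195:295,340:480],None,fx=5,fy=5,interpolation=2)
save('railz',a); save('matz',b)
E
```

```text
(no output)
```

View pics/railz.png

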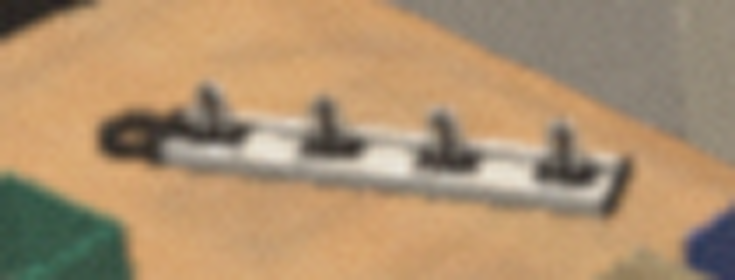

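View pics/matz.png

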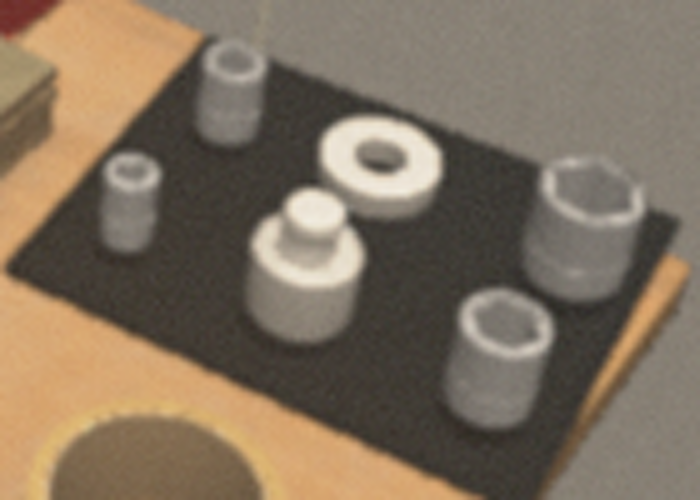

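socket_32 is at scene px (456,240), socket_24 at (439,266), socket_19 at (386,213) and socket_13 at (365,235). All four are hollow with visibly decreasing diameters. The weight has a knob (401,248), the ring is flat (416,228), and the yellow item (238,195) is the decoy. I'll move the wrist camera over the mat for a clean look.

Emit:
{"api": "step_arm", "payload": {"plan": [[-0.4, -0.6, -0.6, 0, 0, 0], [-0.4, -0.8, -0.8, 0, 0, 0], [-0.4, -0.8, -0.8, 0, 0, 0], [-0.2, -0.8, -0.8, 0, 0, 0], [0, 0, 0, 0, 0, 0], [0, 0, 0, 0, 0, 0]], "fingers": -1}}

```text
t: 0.9
eef_pos: [0.4768, -0.3084, 0.2872]
tool_rot: [-0.27, -0.653, -0.27, 0.654]
contact_force: [0.1, 0.3, -0.4]
gripper_width: 0.998
```

```bash
python3 - <<'E'
from h import *
T=tool(); im,d=bot.read_camera('wrist'); save('w1',im); np.savez('pics/w1.npz',im=im,d=d,T=T); print(np.round(T,3)); print(bot.get_obs()['q'],bot.get_obs()['joint_vel'])
E
```

```text
[[-0.     0.706 -0.708  0.477]
 [-0.    -0.708 -0.706 -0.308]
 [-1.     0.     0.001  0.287]
 [ 0.     0.     0.     1.   ]]
[ 0.49234616  0.25388287 -0.03323985  1.74770365  0.00985228  1.14058449
 -0.33139392] [ 0.0077284   0.00990752  0.00749546 -0.00317834 -0.00325343  0.00084371
 -0.00241814]
```

View pics/w1.png

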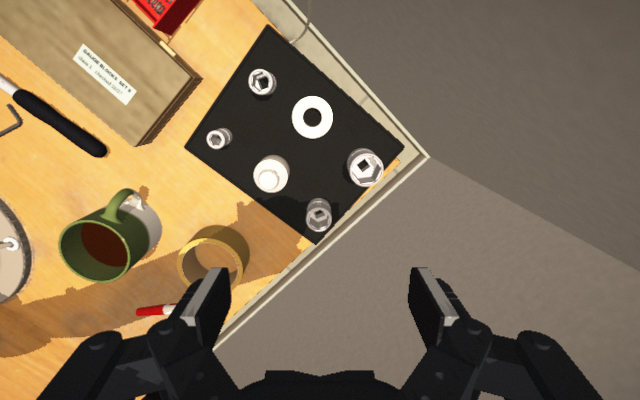

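The wrist view shows all six items. socket_19 is at (262,82), socket_13 at (219,139), the ring at (313,117), the weight at (270,173), socket_32 at (365,168) and socket_24 at (319,215). I'll fit circles to the rim tops next.

```bash
cat >> h.py <<'E'
def rims(n,T,im,d,targets,tol=0.006):
    C,K=campose(n,T); P=cloud(C,K,d)
    for name,(u,v,zt,dia) in targets.items():
        c0=onplane(C,K,u,v,zt)
        near=(np.hypot(P[...,0]-c0[0],P[...,1]-c0[1])<dia)&(d>0)
        m=near&(abs(P[...,2]-zt)<tol)
        q=P[m]
        # back-project rim pixels onto nominal plane
        vv,uu=np.nonzero(m); 
        X=np.array([onplane(C,K,a,b,zt)[:2] for a,b in zip(uu,vv)])
        (cx,cy),r=cv2.minEnclosingCircle((X*1000).astype(np.float32))
        (dx,dy),r2=cv2.minEnclosingCircle((q[:,:2]*1000).astype(np.float32))
        print(name,'n',len(q),'ctr',round(cx,1),round(cy,1),'dia',round(2*r,1),'| depth',round(dx,1),round(dy,1),round(2*r2,1),'zmed',round(np.median(q[:,2])*1000,1),'zmax',round(P[near][:,2].max()*1000,1))
E
python3 - <<'E'
from h import *
z=np.load('pics/w1.npz');T=z['T']
rims('wrist',T,z['im'],z['d'],{'s32':(365,165,.049,.042),'s24':(319,214,.046,.034),'s19':(262,81,.043,.0275),'s13':(219,138,.041,.022),'ring':(312,117,.017,.052),'weight':(268,172,.058,.044)})
save('w1z',cv2.resize(z['im'][20:250,180:420],None,fx=2.6,fy=2.6,interpolation=2))
E
```

```text
s32 n 364 ctr 518.4 -350.5 dia 42.5 | depth 518.2 -351.1 42.0 zmed 47.5 zmax 375.4
s24 n 269 ctr 430.2 -355.9 dia 34.9 | depth 429.5 -356.6 34.1 zmed 44.7 zmax 47.0
s19 n 245 ctr 501.5 -190.6 dia 27.9 | depth 501.5 -190.1 27.6 zmed 41.7 zmax 43.9
s13 n 189 ctr 414.4 -194.9 dia 23.3 | depth 413.1 -194.7 22.5 zmed 39.8 zmax 42.3
ring n 1075 ctr 514.1 -260.6 dia 51.7 | depth 514.0 -260.7 52.0 zmed 16.4 zmax 375.7
weight n 323 ctr 427.1 -272.9 dia 25.4 | depth 425.6 -273.2 25.7 zmed 57.0 zmax 375.7
```

View pics/w1z.png

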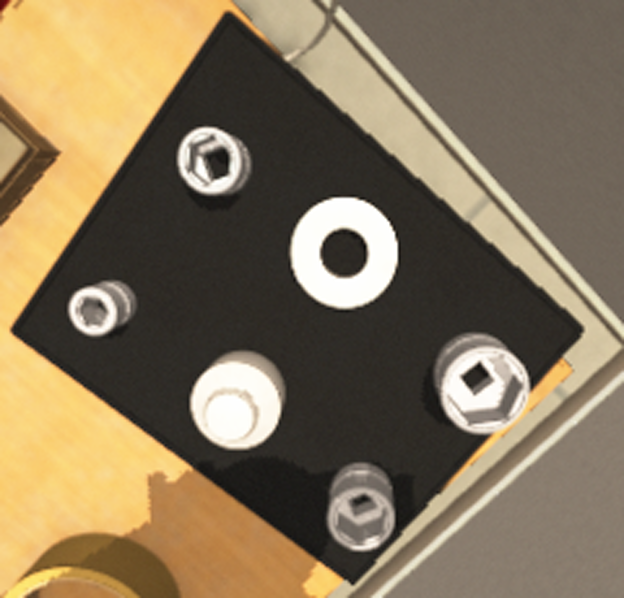

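Diameters and heights match the four sockets. I'll approach socket_32 at (0.518,-0.351).

Emit:
{"api": "step_arm", "payload": {"plan": [[0.8, 0.3, 0, 0, 0, 0], [1.0, 0.3, 0.01, 0, 0, 0], [1.0, 0.3, 0.01, 0, 0, 0], [1.0, 0.3, 0.01, 0, 0, 0], [1.0, 0.285, 0.01, 0, 0, 0], [0, 0, 0, 0, 0, 0], [0, 0, 0, 0, 0, 0]]}}

```text
t: 1.82
eef_pos: [0.518, -0.352, 0.0961]
tool_rot: [0.27, 0.654, 0.27, -0.653]
contact_force: [0.6, 0.2, 0.3]
gripper_width: 0.998
```

```bash
cat >> h.py <<'E'
def go(p,show=True,T=None):
    "delta from measured pose to world point p, in tool axes, units of 40 mm"
    T=tool() if T is None else T
    d=T[:3,:3].T@(np.asarray(p)-T[:3,3])/0.04
    if show: print('at',np.round(T[:3,3],4),'units',np.round(d,3))
    return d
E
python3 - <<'E'
from h import *
go([.518,-.351,.012]); print(bot.get_obs()['contact_force'])
T=tool(); im,d=bot.read_camera('wrist'); save('w2',im)
rims('wrist',T,im,d,{'s32':(*[round(x) for x in proj(*campose('wrist',T),[.518,-.351,.049])],.049,.042)})
E
```

```text
at [ 0.518  -0.352   0.0961] units [ 2.102 -0.019 -0.017]
[0.6105552  0.17117646 0.26861363]
s32 n 1295 ctr 519.1 -350.1 dia 43.0 | depth 518.2 -351.3 42.8 zmed 47.4 zmax 184.4
```

View pics/w2.png

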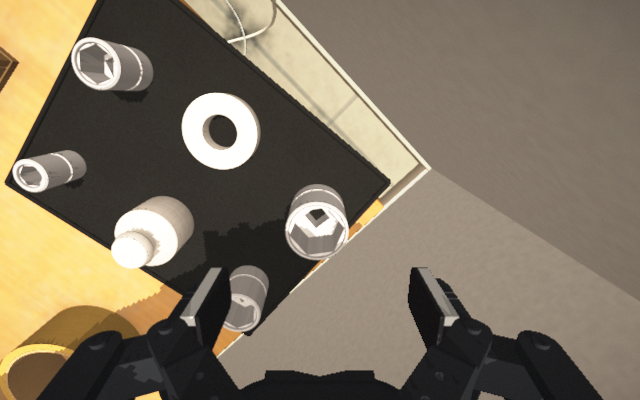

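It is centred between the fingers at (317,225), and socket_24 lies 66 mm off the finger plane. Descend and grip.

Emit:
{"api": "step_arm", "payload": {"plan": [[0.6, 0, 0, 0, 0, 0], [0.6, 0, 0, 0, 0, 0], [0.6, 0, 0, 0, 0, 0], [0.3, 0, 0, 0, 0, 0], [0, 0, 0, 0, 0, 0], [0, 0, 0, 0, 0, 0]]}}

```text
t: 2.62
eef_pos: [0.5188, -0.3516, 0.0127]
tool_rot: [0.271, 0.654, 0.27, -0.653]
contact_force: [-1.1, 0.5, -0.5]
gripper_width: 1.003
```

Emit:
{"api": "step_arm", "payload": {"plan": [[0, 0, 0, 0, 0, 0], [0, 0, 0, 0, 0, 0], [0, 0, 0, 0, 0, 0], [0, 0, 0, 0, 0, 0], [0, 0, 0, 0, 0, 0], [0, 0, 0, 0, 0, 0]], "fingers": 1, "force": 60}}

```text
t: 3.38
eef_pos: [0.5182, -0.3511, 0.012]
tool_rot: [0.271, 0.653, 0.27, -0.653]
contact_force: [-1.5, 1.5, 5.2]
gripper_width: 0.481
```

socket_32 is gripped (opening about 41–42 mm). Lift, then plan the swing to the rail with a yaw turn, so that the jaws stand across the rail.

Emit:
{"api": "step_arm", "payload": {"plan": [[-0.5, 0, 0, 0, 0, 0], [-1, 0, 0, 0, 0, 0], [-1, 0, 0, 0, 0, 0], [-1, 0, 0, 0, 0, 0], [-1, 0, 0, 0, 0, 0], [-1, 0, 0, 0, 0, 0], [-0.5, 0, 0, 0, 0, 0]]}}

```text
t: 4.25
eef_pos: [0.5185, -0.3515, 0.2552]
tool_rot: [0.272, 0.654, 0.269, -0.652]
contact_force: [0.1, 0.1, -2.3]
gripper_width: 0.485
```

```bash
cat >> h.py <<'E'
def swing(p,yaw,n,via=None):
    "rows to world point p with total turn yaw (deg, about world z), n rows, smooth; optional via point"
    T=tool(); M=T[:3,:3].copy(); a=T[:3,3]; p=np.asarray(p)
    s=np.linspace(0,1,n+1)
    path=np.outer(1-s,a)+np.outer(s,p) if via is None else np.outer((1-s)**2,a)+np.outer(2*s*(1-s),via)+np.outer(s*s,p)
    for i in range(n):
        d=M.T@(path[i+1]-path[i])/.04
        print(np.round(d,2).tolist()+[round(-yaw/360/n,4),0,0])
        M=M@R.from_rotvec([-np.radians(yaw)/n,0,0]).as_matrix()
E
python3 - <<'E'
from h import *
o=bot.get_obs();print(o['q'],o['contact_force'],o['gripper_width'],o['eef_pos'])
swing([.507,.158,.25],76.8,16,via=[.42,-.08,.25])
E
```

```text
[ 0.51273754  0.37498475 -0.02186273  1.65349705  0.0090475   1.10891193
 -0.29783773] [ 0.12489911  0.13534556 -2.34706558] 0.4847678460880042 [ 0.51850903 -0.35151465  0.25521065]
[0.01, -0.8, -0.39, -0.0133, 0, 0]
[0.01, -0.74, -0.48, -0.0133, 0, 0]
[0.01, -0.66, -0.55, -0.0133, 0, 0]
[0.01, -0.58, -0.62, -0.0133, 0, 0]
[0.01, -0.49, -0.67, -0.0133, 0, 0]
[0.01, -0.39, -0.72, -0.0133, 0, 0]
[0.01, -0.29, -0.75, -0.0133, 0, 0]
[0.01, -0.19, -0.78, -0.0133, 0, 0]
[0.01, -0.09, -0.79, -0.0133, 0, 0]
[0.01, 0.01, -0.79, -0.0133, 0, 0]
[0.0, 0.11, -0.77, -0.0133, 0, 0]
[0.0, 0.21, -0.75, -0.0133, 0, 0]
[0.0, 0.31, -0.72, -0.0133, 0, 0]
[0.0, 0.4, -0.67, -0.0133, 0, 0]
[0.0, 0.49, -0.62, -0.0133, 0, 0]
[-0.0, 0.56, -0.55, -0.0133, 0, 0]
```

Emit:
{"api": "step_arm", "payload": {"plan": [[0, -0.8, -0.39, -0.0133, 0, 0], [0, -0.74, -0.48, -0.0133, 0, 0], [0, -0.66, -0.55, -0.0133, 0, 0], [0, -0.58, -0.62, -0.0133, 0, 0], [0, -0.49, -0.67, -0.0133, 0, 0], [0, -0.39, -0.72, -0.0133, 0, 0], [0, -0.29, -0.75, -0.0133, 0, 0], [0, -0.19, -0.78, -0.0133, 0, 0]]}}

```text
t: 5.25
eef_pos: [0.4661, -0.0858, 0.2514]
tool_rot: [0.471, 0.527, 0.471, -0.527]
contact_force: [0.5, -0.1, -0.7]
gripper_width: 0.482
```

Emit:
{"api": "step_arm", "payload": {"plan": [[0, -0.09, -0.79, -0.0133, 0, 0], [0, 0.01, -0.79, -0.0133, 0, 0], [0, 0.11, -0.77, -0.0133, 0, 0], [0, 0.21, -0.75, -0.0133, 0, 0], [0, 0.31, -0.72, -0.0133, 0, 0], [0, 0.4, -0.67, -0.0133, 0, 0], [0, 0.49, -0.62, -0.0133, 0, 0], [0, 0.56, -0.55, -0.0133, 0, 0]]}}

```text
t: 6.25
eef_pos: [0.5077, 0.1606, 0.2512]
tool_rot: [0.618, 0.344, 0.618, -0.343]
contact_force: [-0.0, 0.2, -2.6]
gripper_width: 0.481
```

Emit:
{"api": "step_arm", "payload": {"plan": [[0, 0, 0, 0, 0, 0], [0, 0, 0, 0, 0, 0], [0, 0, 0, 0, 0, 0]]}}

```text
t: 6.62
eef_pos: [0.5071, 0.1576, 0.2511]
tool_rot: [0.617, 0.345, 0.617, -0.346]
contact_force: [0.2, 0.5, -2.0]
gripper_width: 0.479
```

```bash
python3 - <<'E'
from h import *
T=tool(); im,d=bot.read_camera('wrist'); save('w3',im); np.savez('pics/w3.npz',im=im,d=d,T=T); print(np.round(T,3)); print(bot.get_obs()['q'])
E
```

```text
[[-0.     0.853  0.523  0.507]
 [-0.001  0.523 -0.853  0.158]
 [-1.    -0.001  0.     0.251]
 [ 0.     0.     0.     1.   ]]
[ 0.0111196   0.26307349 -0.50931928  1.84786681  0.14580458  1.06771048
 -0.0045026 ]
```

View pics/w3.png

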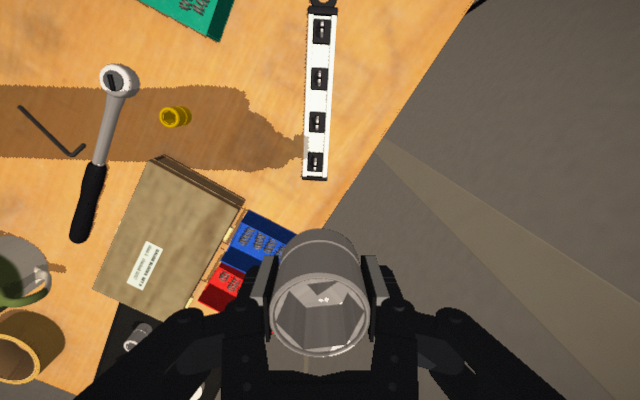

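The rail is seen whole: eye at (322,2), clips at (321,30), (319,78), (317,122) and (315,162). The socket is held upright at (320,300). Now measure the clips.

```bash
cat > rail.py <<'E'
from h import *
def rail(T,im,d,vmax=200,u0=290,u1=345):
    C,K=campose('wrist',T); P=cloud(C,K,d)
    m=np.zeros(d.shape,bool); m[:vmax,u0:u1]=True; m&=d>0
    hi=(m&(P[...,2]>0.016)&(P[...,2]<.05)).astype(np.uint8)
    n,l,s,c=cv2.connectedComponentsWithStats(hi,connectivity=8)
    for i in range(1,n):
        if s[i,4]<6: continue
        q=P[l==i]; print('clip pts',s[i,4],'px',np.round(c[i],1),'mean',np.round(q.mean(0)*1000,1),'zmax',round(q[:,2].max()*1000,1),'tip',np.round(q[q[:,2]>q[:,2].max()-.004].mean(0)*1000,1))
    g=cv2.cvtColor(im,cv2.COLOR_RGB2HSV)
    w=(m&(g[...,1]<60)&(g[...,2]>150)&(P[...,2]<.016)).astype(np.uint8)
    cs,_=cv2.findContours(w,0,2); cs=[k for k in cs if cv2.contourArea(k)>30]
    q=np.concatenate(cs)[:,0]; 
    zz=np.median(P[w>0][:,2]); print('rail surface z',zz)
    X=np.array([onplane(C,K,a,b,zz)[:2] for a,b in q])*1000
    print('rect',cv2.minAreaRect(X.astype(np.float32)))
    vx,vy,x0,y0=cv2.fitLine(X.astype(np.float32),cv2.DIST_L2,0,.01,.01).ravel(); print('line',vx,vy,x0,y0)
    # black feet at z=.01
    b=(m&(g[...,2]<70)&(abs(P[...,2]-.009)<.006)).astype(np.uint8)
    n,l,s,c=cv2.connectedComponentsWithStats(b,connectivity=8)
    for i in range(1,n):
        if s[i,4]>20:
            k,_=cv2.findContours((l==i).astype(np.uint8),0,2)
            Y=np.array([onplane(C,K,a_,b_,.010)[:2] for a_,b_ in k[0][:,0]])*1000
            r=cv2.minAreaRect(Y.astype(np.float32)); print('foot',s[i,4],np.round(c[i],1),np.round(r[0],1),np.round(r[1],1),round(r[2],1))
    return hi,w,b
E
python3 - <<'E'
from rail import *
z=np.load('pics/w3.npz')
rail(z['T'],z['im'],z['d'])
save('w3z',cv2.resize(z['im'][0:190,280:360],None,fx=6,fy=3.1,interpolation=2))
save('w3y',cv2.resize(z['im'][0:100,290:350],None,fx=6,fy=6,interpolation=2))
E
```

```text
clip pts 60 px [321.8  28.4] mean [432.4 286.3  27.8] zmax 32.6 tip [431.9 287.2  30.4]
clip pts 51 px [319.3  77.8] mean [454.8 244.8  28. ] zmax 33.2 tip [454.5 245.   30.8]
clip pts 46 px [317.  122.6] mean [477.1 203.5  28.5] zmax 32.6 tip [477.5 203.   30.8]
clip pts 45 px [315.  163.8] mean [499.7 162.   27.8] zmax 32.9 tip [500.3 161.   30.8]
rail surface z 0.0066277527901210664
rect ((466.3671875, 222.44256591796875), (30.90904998779297, 179.58062744140625), 28.470712661743164)
line 0.4505115 -0.89277065 469.36362 215.57356
foot 366 [322.5   7.9] [420.7 306. ] [29.8 13.8] 31.5
foot 335 [321.2  32. ] [431.9 286.7] [18.3 23.1] 31.1
foot 283 [318.7  78.9] [454.5 244.6] [18.1 22.2] 31.0
foot 238 [316.6 121.5] [477.  202.4] [17.9 22.9] 30.9
foot 215 [314.8 160.8] [499.9 161.1] [17.3 23.5] 30.8
foot 78 [313.7 178.1] [509.1 142.4] [29.   4.5] 27.8
```

View pics/w3y.png

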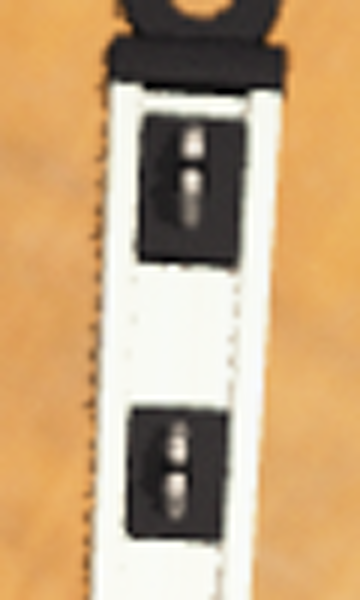

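```bash
cat >> h.py <<'E'
def inhand(T,im,d,h,dia):
    "held socket: rim circle centre relative to tool axis (mm along tool y,z) and height of rim over TCP"
    C,K=campose('wrist',T); P=cloud(C,K,d); Q=(P-T[:3,3])@T[:3,:3]
    m=(d>0)&(np.hypot(Q[...,1],Q[...,2])<dia*.75)&(Q[...,0]<0.03)&(Q[...,0]>-.06)&(abs(Q[...,1])<dia/2+.001)
    q=Q[m]; x0=np.percentile(q[:,0],3); 
    r=q[abs(q[:,0]-x0)<.004]
    (a,b),rr=cv2.minEnclosingCircle((r[:,1:]*1000).astype(np.float32))
    print('rim height over TCP',round(-x0*1000,1),'-> underside over TCP',round(-x0*1000-h*1000,1),'ctr y,z',round(a,1),round(b,1),'dia',round(2*rr,1),len(r))
E
python3 - <<'E'
from h import *
z=np.load('pics/w3.npz'); inhand(z['T'],z['im'],z['d'],.046,.042)
go([.432,.2865,.10]); T=tool();
T2=T.copy();T2[:3,:3]=T[:3,:3]@R.from_rotvec([np.radians(3),0,0]).as_matrix(); go([.432,.2865,.08],T=T2)
E
```

```text
rim height over TCP 39.9 -> underside over TCP -6.1 ctr y,z 0.1 0.2 dia 49.1 1526
at [0.5072 0.1576 0.2512] units [ 3.779  0.083 -3.732]
at [0.5072 0.1576 0.2512] units [ 4.279 -0.112 -3.731]
```

Emit:
{"api": "step_arm", "payload": {"plan": [[0, 0, 0, 0.0083, 0, 0], [0.4, -0.02, -0.63, 0, 0, 0], [0.6, -0.02, -0.7, 0, 0, 0], [0.8, -0.02, -0.8, 0, 0, 0], [0.8, -0.02, -0.8, 0, 0, 0], [0.8, -0.03, -0.8, 0, 0, 0], [0.4, 0, 0, 0, 0, 0], [0, 0, 0, 0, 0, 0]]}}

```text
t: 7.68
eef_pos: [0.4318, 0.286, 0.0984]
tool_rot: [0.608, 0.36, 0.608, -0.362]
contact_force: [0.2, 0.6, -1.6]
gripper_width: 0.482
```

Emit:
{"api": "step_arm", "payload": {"plan": [[0, 0, 0, 0, 0, 0], [0, 0, 0, 0, 0, 0]]}}

```text
t: 7.92
eef_pos: [0.4331, 0.287, 0.1003]
tool_rot: [0.608, 0.362, 0.607, -0.361]
contact_force: [0.3, 0.4, -2.1]
gripper_width: 0.484
```

```bash
python3 - <<'E'
from rail import *
go([.432,.2865,.04]); print(np.round(tool(),4)); print(bot.get_obs()['contact_force'])
T=tool(); im,d=bot.read_camera('wrist'); save('w4',im); inhand(T,im,d,.046,.042)
E
```

```text
at [0.4331 0.287  0.1003] units [ 1.508 -0.034 -0.003]
[[ 1.900e-03  8.790e-01  4.768e-01  4.331e-01]
 [ 7.000e-04  4.768e-01 -8.790e-01  2.870e-01]
 [-1.000e+00  2.000e-03  3.000e-04  1.003e-01]
 [ 0.000e+00  0.000e+00  0.000e+00  1.000e+00]]
[ 0.27209555  0.38035918 -2.10002555]
rim height over TCP 40.2 -> underside over TCP -5.8 ctr y,z 0.0 0.0 dia 49.6 1163
```

View pics/w4.png

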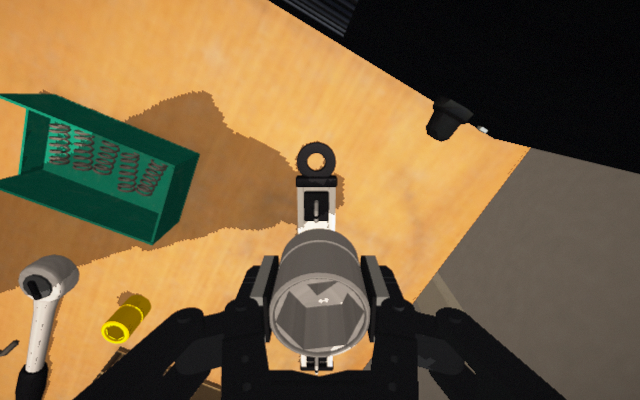

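```bash
python3 - <<'E'
from rail import *
T=tool(); im,d=bot.read_camera('wrist')
rail(T,im,d,vmax=228,u0=300,u1=334)
C,K=campose('wrist',T); print(proj(C,K,[.432,.2866,.0325]))
E
```

```text
clip pts 263 px [316.4  25.6] mean [374.  394.9  31.5] zmax 50.0 tip [374.2 393.6  49.7]
clip pts 108 px [316.3 212. ] mean [430.5 289.7  27. ] zmax 32.9 tip [431.4 288.2  30.7]
rail surface z 0.007322154896333005
rect ((432.4205017089844, 286.1822509765625), (26.782981872558594, 32.90319061279297), 28.471750259399414)
line 0.4710744 -0.8820935 432.45422 286.1993
foot 1104 [316.4 166.7] [415.7 317.1] [25.3 32.7] 28.5
foot 574 [316.1 204.8] [431.  288.1] [18.9 23.3] 28.5
(np.float64(315.96769807579426), np.float64(219.021375262783))
```

Emit:
{"api": "step_arm", "payload": {"plan": [[0.4, -0.03, -0.04, 0, 0, 0], [0.5, 0, 0, 0, 0, 0], [0.4, 0, 0, 0, 0, 0], [0.2, 0, 0, 0, 0, 0], [0.1, 0, 0, 0, 0, 0], [0, 0, 0, 0, 0, 0], [0, 0, 0, 0, 0, 0]]}}

```text
t: 8.9
eef_pos: [0.4304, 0.2885, 0.0358]
tool_rot: [0.608, 0.361, 0.608, -0.361]
contact_force: [-1.0, -0.4, -1.6]
gripper_width: 0.484
```

Emit:
{"api": "step_arm", "payload": {"plan": [[0.1, 0, 0, 0, 0, 0], [0.1, 0.02, 0.02, 0, 0, 0], [0, 0, 0, 0, 0, 0]]}}

```text
t: 9.28
eef_pos: [0.431, 0.2883, 0.0269]
tool_rot: [0.608, 0.361, 0.608, -0.361]
contact_force: [0.0, 2.4, -5.1]
gripper_width: 0.479
```

Emit:
{"api": "step_arm", "payload": {"plan": [[0.1, 0, 0, 0, 0, 0], [0.1, 0, 0, 0, 0, 0], [0, 0, 0, 0, 0, 0]]}}

```text
t: 9.65
eef_pos: [0.4311, 0.2884, 0.019]
tool_rot: [0.608, 0.361, 0.608, -0.361]
contact_force: [0.1, 3.8, -2.8]
gripper_width: 0.483
```

Emit:
{"api": "step_arm", "payload": {"plan": [[0.06, 0, 0, 0, 0, 0], [0, 0, 0, 0, 0, 0]]}}

```text
t: 9.9
eef_pos: [0.4311, 0.2884, 0.0188]
tool_rot: [0.608, 0.361, 0.608, -0.361]
contact_force: [-6.8, -1.8, 26.2]
gripper_width: 0.482
```

Emit:
{"api": "step_arm", "payload": {"plan": [[0.04, 0, 0, 0, 0, 0], [0, 0, 0, 0, 0, 0]]}}

```text
t: 10.15
eef_pos: [0.4312, 0.2884, 0.0187]
tool_rot: [0.609, 0.361, 0.607, -0.361]
contact_force: [-11.0, -5.6, 43.1]
gripper_width: 0.48
```

There is a hard stop at TCP z 0.0187, which puts the underside at about 0.010, so it is home. Relieve the load, release and look.

Emit:
{"api": "step_arm", "payload": {"plan": [[-0.1, 0, 0, 0, 0, 0], [0, 0, 0, 0, 0, 0]]}}

```text
t: 10.4
eef_pos: [0.4312, 0.2881, 0.0194]
tool_rot: [0.608, 0.361, 0.608, -0.361]
contact_force: [-1.6, 2.3, -1.6]
gripper_width: 0.483
```

Emit:
{"api": "step_arm", "payload": {"plan": [[0, 0, 0, 0, 0, 0], [0, 0, 0, 0, 0, 0], [0, 0, 0, 0, 0, 0], [0, 0, 0, 0, 0, 0]], "fingers": -1}}

```text
t: 10.9
eef_pos: [0.4312, 0.2877, 0.0192]
tool_rot: [0.608, 0.361, 0.608, -0.361]
contact_force: [0.3, -0.1, 0.5]
gripper_width: 1.002
```

Emit:
{"api": "step_arm", "payload": {"plan": [[-0.4, 0, 0, 0, 0, 0], [-0.8, 0, 0, 0, 0, 0], [-1, 0, 0, 0, 0, 0], [-1, 0, 0, 0, 0, 0], [-1, 0, 0, 0, 0, 0], [-1, 0, 0, 0, 0, 0], [-0.5, 0, 0, 0, 0, 0], [0, 0, 0, 0, 0, 0]]}}

```text
t: 11.9
eef_pos: [0.4318, 0.2886, 0.2498]
tool_rot: [0.609, 0.362, 0.607, -0.36]
contact_force: [0.2, 0.2, -1.1]
gripper_width: 1.002
```

```bash
python3 - <<'E'
from rail import *
T=tool(); im,d=bot.read_camera('wrist'); save('w5',im); print(np.round(T[:3,3],4))
C,K=campose('wrist',T)
u,v=proj(C,K,[.4315,.2875,.056]); print(u,v)
rims('wrist',T,im,d,{'s32':(u,v,.056,.042)})
swing([.430,-.356,.11],-73.8,18,via=[.40,-.02,.32])
E
```

```text
[0.4318 0.2886 0.2498]
316.6957302255153 177.14868333462525
s32 n 447 ctr 432.4 288.8 dia 42.4 | depth 432.7 288.1 42.3 zmed 54.4 zmax 338.1
[-0.18, -0.48, 0.71, 0.0114, 0, 0]
[-0.13, -0.42, 0.75, 0.0114, 0, 0]
[-0.09, -0.36, 0.79, 0.0114, 0, 0]
[-0.05, -0.3, 0.82, 0.0114, 0, 0]
[-0.0, -0.23, 0.85, 0.0114, 0, 0]
[0.04, -0.16, 0.87, 0.0114, 0, 0]
[0.08, -0.09, 0.88, 0.0114, 0, 0]
[0.13, -0.01, 0.89, 0.0114, 0, 0]
[0.17, 0.06, 0.89, 0.0114, 0, 0]
[0.21, 0.13, 0.89, 0.0114, 0, 0]
[0.26, 0.21, 0.88, 0.0114, 0, 0]
[0.3, 0.28, 0.86, 0.0114, 0, 0]
[0.34, 0.35, 0.84, 0.0114, 0, 0]
[0.39, 0.42, 0.81, 0.0114, 0, 0]
[0.43, 0.49, 0.78, 0.0114, 0, 0]
[0.47, 0.55, 0.74, 0.0114, 0, 0]
[0.52, 0.61, 0.7, 0.0114, 0, 0]
[0.56, 0.67, 0.65, 0.0114, 0, 0]
```

View pics/w5.png

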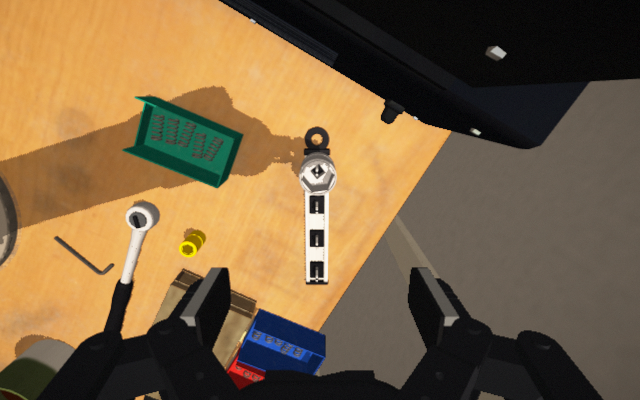

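socket_32 is home: rim at z ≈ 0.0545 (readings run 1.5 mm low) and centred at (0.432, 0.288), at px (317,177). Swing back for socket_24.

Emit:
{"api": "step_arm", "payload": {"plan": [[-0.18, -0.48, 0.71, 0.0114, 0, 0], [-0.13, -0.42, 0.75, 0.0114, 0, 0], [-0.09, -0.36, 0.79, 0.0114, 0, 0], [-0.05, -0.3, 0.82, 0.0114, 0, 0], [0, -0.23, 0.85, 0.0114, 0, 0], [0.04, -0.16, 0.87, 0.0114, 0, 0], [0.08, -0.09, 0.88, 0.0114, 0, 0], [0.13, -0.01, 0.89, 0.0114, 0, 0]]}}

```text
t: 12.95
eef_pos: [0.4143, 0.0073, 0.2543]
tool_rot: [-0.48, -0.518, -0.481, 0.519]
contact_force: [1.5, 0.4, -0.8]
gripper_width: 1.0
```

Emit:
{"api": "step_arm", "payload": {"plan": [[0.17, 0.06, 0.89, 0.0114, 0, 0], [0.21, 0.13, 0.89, 0.0114, 0, 0], [0.26, 0.21, 0.88, 0.0114, 0, 0], [0.3, 0.28, 0.86, 0.0114, 0, 0], [0.34, 0.35, 0.84, 0.0114, 0, 0], [0.39, 0.42, 0.81, 0.0114, 0, 0], [0.43, 0.49, 0.78, 0.0114, 0, 0], [0.47, 0.55, 0.74, 0.0114, 0, 0]]}}

```text
t: 13.95
eef_pos: [0.4231, -0.2826, 0.1509]
tool_rot: [-0.314, -0.633, -0.315, 0.634]
contact_force: [0.7, 0.8, 1.0]
gripper_width: 1.003
```

Emit:
{"api": "step_arm", "payload": {"plan": [[0.52, 0.61, 0.7, 0.0114, 0, 0], [0.56, 0.67, 0.65, 0.0114, 0, 0], [0, 0, 0, 0, 0, 0], [0, 0, 0, 0, 0, 0]]}}

```text
t: 14.45
eef_pos: [0.429, -0.355, 0.1085]
tool_rot: [-0.269, -0.654, -0.27, 0.654]
contact_force: [0.5, -0.6, 0.4]
gripper_width: 0.997
```

```bash
cat > chk.py <<'E'
import sys
from h import *
# chk.py picname x y rimz dia
n=sys.argv[1]; x,y,zr,dia=map(float,sys.argv[2:6])
T=tool(); im,d=bot.read_camera('wrist'); save(n,im)
print('toolR',np.round(T[:3,:3],3).tolist())
u,v=proj(*campose('wrist',T),[x,y,zr]); print('px',round(u),round(v))
rims('wrist',T,im,d,{'obj':(u,v,zr,dia)}); go([x,y,.012])
E
python3 chk.py w6 .430 -.356 .046 .034
```

```text
toolR [[-0.002, 0.704, -0.71], [0.002, -0.71, -0.704], [-1.0, -0.002, 0.0]]
px 320 224
obj n 920 ctr 429.9 -355.5 dia 35.2 | depth 429.1 -356.8 34.8 zmed 44.7 zmax 196.9
at [ 0.4296 -0.3548  0.1091] units [2.427 0.033 0.015]
```

View pics/w6.png

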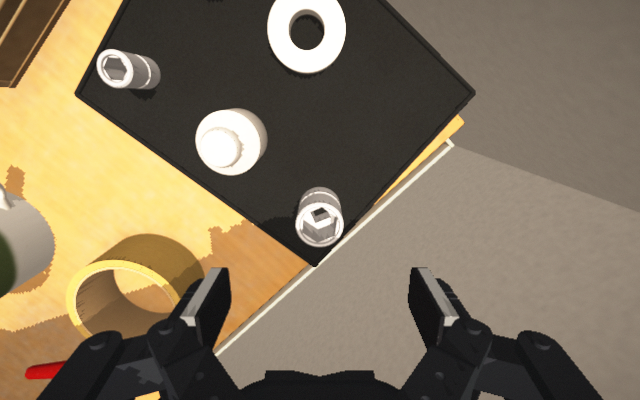

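socket_24 is at (320,224), centred; the brown roll at (135,285) is clear of the left finger. Descend.

Emit:
{"api": "step_arm", "payload": {"plan": [[0.6, 0.02, 0.02, 0, 0, 0], [0.7, 0, 0, 0, 0, 0], [0.6, 0, 0, 0, 0, 0], [0.35, 0, 0, 0, 0, 0], [0.17, 0, 0, 0, 0, 0], [0, 0, 0, 0, 0, 0], [0, 0, 0, 0, 0, 0]]}}

```text
t: 15.38
eef_pos: [0.4301, -0.3576, 0.0133]
tool_rot: [0.269, 0.654, 0.269, -0.654]
contact_force: [0.6, -0.3, -0.1]
gripper_width: 1.001
```

Emit:
{"api": "step_arm", "payload": {"plan": [[0, 0, 0, 0, 0, 0], [0, 0, 0, 0, 0, 0], [0, 0, 0, 0, 0, 0], [0, 0, 0, 0, 0, 0], [0, 0, 0, 0, 0, 0], [0, 0, 0, 0, 0, 0]], "fingers": 1, "force": 60}}

```text
t: 16.12
eef_pos: [0.4295, -0.3572, 0.0129]
tool_rot: [0.269, 0.654, 0.269, -0.654]
contact_force: [-1.6, 1.1, 5.5]
gripper_width: 0.387
```

Emit:
{"api": "step_arm", "payload": {"plan": [[-0.5, 0, 0, 0, 0, 0], [-1, 0, 0, 0, 0, 0], [-1, 0, 0, 0, 0, 0], [-1, 0, 0, 0, 0, 0], [-1, 0, 0, 0, 0, 0], [-1, 0, 0, 0, 0, 0], [-0.2, 0, 0, 0, 0, 0]]}}

```text
t: 17.0
eef_pos: [0.4306, -0.3581, 0.243]
tool_rot: [0.27, 0.655, 0.268, -0.653]
contact_force: [0.4, -0.2, -0.6]
gripper_width: 0.385
```

```bash
python3 - <<'E'
from h import *
print(bot.get_obs()['contact_force'])
swing([.4545,.2458,.11],73.6,18,via=[.40,-.03,.33])
E
```

```text
[ 0.42757741 -0.16704026 -0.62055048]
[-0.22, -0.7, -0.58, -0.0114, 0, 0]
[-0.17, -0.64, -0.63, -0.0114, 0, 0]
[-0.13, -0.58, -0.68, -0.0114, 0, 0]
[-0.08, -0.51, -0.72, -0.0114, 0, 0]
[-0.03, -0.45, -0.75, -0.0114, 0, 0]
[0.02, -0.38, -0.78, -0.0114, 0, 0]
[0.06, -0.3, -0.8, -0.0114, 0, 0]
[0.11, -0.23, -0.82, -0.0114, 0, 0]
[0.16, -0.16, -0.83, -0.0114, 0, 0]
[0.21, -0.08, -0.83, -0.0114, 0, 0]
[0.25, -0.01, -0.83, -0.0114, 0, 0]
[0.3, 0.06, -0.82, -0.0114, 0, 0]
[0.35, 0.13, -0.8, -0.0114, 0, 0]
[0.4, 0.2, -0.78, -0.0114, 0, 0]
[0.44, 0.27, -0.76, -0.0114, 0, 0]
[0.49, 0.33, -0.72, -0.0114, 0, 0]
[0.54, 0.39, -0.69, -0.0114, 0, 0]
[0.59, 0.45, -0.65, -0.0114, 0, 0]
```

Emit:
{"api": "step_arm", "payload": {"plan": [[-0.22, -0.7, -0.58, -0.0114, 0, 0], [-0.17, -0.64, -0.63, -0.0114, 0, 0], [-0.13, -0.58, -0.68, -0.0114, 0, 0], [-0.08, -0.51, -0.72, -0.0114, 0, 0], [-0.03, -0.45, -0.75, -0.0114, 0, 0], [0.02, -0.38, -0.78, -0.0114, 0, 0], [0.06, -0.3, -0.8, -0.0114, 0, 0], [0.11, -0.23, -0.82, -0.0114, 0, 0]]}}

```text
t: 18.0
eef_pos: [0.4184, -0.0744, 0.2578]
tool_rot: [-0.444, -0.55, -0.444, 0.55]
contact_force: [0.5, -0.9, -1.7]
gripper_width: 0.386
```

Emit:
{"api": "step_arm", "payload": {"plan": [[0.16, -0.16, -0.83, -0.0114, 0, 0], [0.21, -0.08, -0.83, -0.0114, 0, 0], [0.25, -0.01, -0.83, -0.0114, 0, 0], [0.3, 0.06, -0.82, -0.0114, 0, 0], [0.35, 0.13, -0.8, -0.0114, 0, 0], [0.4, 0.2, -0.78, -0.0114, 0, 0], [0.44, 0.27, -0.76, -0.0114, 0, 0], [0.49, 0.33, -0.72, -0.0114, 0, 0]]}}

```text
t: 19.0
eef_pos: [0.4405, 0.1861, 0.1534]
tool_rot: [0.581, 0.403, 0.581, -0.402]
contact_force: [0.6, 0.3, -1.1]
gripper_width: 0.383
```

Emit:
{"api": "step_arm", "payload": {"plan": [[0.54, 0.39, -0.69, -0.0114, 0, 0], [0.59, 0.45, -0.65, -0.0114, 0, 0], [0, 0, 0, 0, 0, 0], [0, 0, 0, 0, 0, 0], [0, 0, 0, 0, 0, 0]]}}

```text
t: 19.62
eef_pos: [0.4519, 0.2459, 0.1094]
tool_rot: [0.608, 0.361, 0.607, -0.361]
contact_force: [0.2, -0.0, -1.9]
gripper_width: 0.386
```

```bash
python3 - <<'E'
from rail import *
T=tool(); im,d=bot.read_camera('wrist'); save('w7',im); print(np.round(T,3).tolist())
inhand(T,im,d,.043,.034); np.savez('pics/w7.npz',im=im,d=d,T=T)
C,K=campose('wrist',T)
for p in ([.4317,.288,.056],[.4545,.2458,.0325],[.4772,.2035,.0325]): print(proj(C,K,p))
rims('wrist',T,im,d,{'s32':(*proj(C,K,[.4317,.288,.056]),.056,.042)})
try: rail(T,im,d,vmax=228,u0=296,u1=340)
except Exception as e: print(e)
go([.4545,.2458,.036])
E
```

```text
[[0.001, 0.879, 0.477, 0.452], [-0.0, 0.477, -0.879, 0.246], [-1.0, 0.001, 0.001, 0.109], [0.0, 0.0, 0.0, 1.0]]
rim height over TCP 43.5 -> underside over TCP 0.5 ctr y,z -17.4 -1.9 dia 20.0 116
(np.float64(321.0589506521703), np.float64(158.2994666070362))
(np.float64(320.6048270641498), np.float64(216.09777656878651))
(np.float64(320.20166132543017), np.float64(272.24120714230077))
s32 n 1358 ctr 432.4 288.5 dia 41.8 | depth 432.8 288.1 42.2 zmed 54.5 zmax 198.0
clip pts 145 px [319.3 124.2] mean [421.7 304.1  33.6] zmax 49.9 tip [422.2 304.7  48. ]
clip pts 1667 px [319.4 157.6] mean [433.1 283.5  28.8] zmax 50.0 tip [436.1 274.5  48.1]
clip pts 99 px [320.3 211.1] mean [453.3 247.5  27.2] zmax 32.3 tip [454.2 246.1  30.8]
rail surface z 0.0077062069895796614
rect ((454.87554931640625, 244.83692932128906), (30.136262893676758, 37.48259353637695), 27.48833656311035)
line 0.88300717 -0.4693595 451.62292 246.8853
foot 1157 [319.6 102.6] [415.5 315.9] [29.2 32. ] 28.5
foot 93 [326.2 149. ] [437.1 289. ] [ 6.9 13.8] 28.7
foot 47 [315.2 149.9] [429.3 283.1] [4.6 9.2] 28.4
foot 541 [320.  204.5] [454.  245.9] [18.2 23.3] 28.5
at [0.4521 0.2459 0.1095] units [1.837 0.051 0.031]
```

View pics/w7.png

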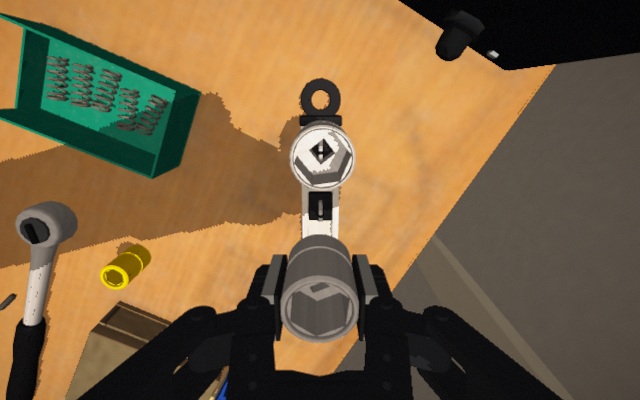

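socket_32 stands at (321,155) on clip_1 and socket_24 is in hand. The clip_2 foot is at (320,205), i.e. (0.4542, 0.2459). Lower to the legs, then push.

Emit:
{"api": "step_arm", "payload": {"plan": [[0.4, 0.04, 0.05, 0, 0, 0], [0.5, 0, 0, 0, 0, 0], [0.5, 0, 0, 0, 0, 0], [0.3, 0, 0, 0, 0, 0], [0.14, 0, 0, 0, 0, 0], [0, 0, 0, 0, 0, 0], [0, 0, 0, 0, 0, 0]]}}

```text
t: 20.55
eef_pos: [0.4543, 0.2459, 0.0357]
tool_rot: [0.608, 0.361, 0.608, -0.361]
contact_force: [-0.2, 0.3, -2.1]
gripper_width: 0.381
```

Emit:
{"api": "step_arm", "payload": {"plan": [[0.1, 0, 0, 0, 0, 0], [0.1, 0, 0, 0, 0, 0], [0.1, 0, 0, 0, 0, 0], [0, 0, 0, 0, 0, 0]]}}

```text
t: 21.05
eef_pos: [0.4536, 0.2458, 0.0227]
tool_rot: [0.608, 0.361, 0.608, -0.361]
contact_force: [-1.5, 2.0, -4.8]
gripper_width: 0.386
```

Emit:
{"api": "step_arm", "payload": {"plan": [[0.07, 0, 0, 0, 0, 0], [0.05, 0, 0, 0, 0, 0], [0.03, 0, 0, 0, 0, 0], [0, 0, 0, 0, 0, 0]]}}

```text
t: 21.55
eef_pos: [0.4541, 0.246, 0.0197]
tool_rot: [0.609, 0.361, 0.607, -0.361]
contact_force: [-9.6, -3.3, 30.6]
gripper_width: 0.389
```

Hard stop at 0.0197, as predicted (0.0196). Relieve and release.

Emit:
{"api": "step_arm", "payload": {"plan": [[-0.07, 0, 0, 0, 0, 0], [0, 0, 0, 0, 0, 0]]}}

```text
t: 21.8
eef_pos: [0.4542, 0.2458, 0.0202]
tool_rot: [0.608, 0.361, 0.608, -0.361]
contact_force: [-1.9, 2.3, -1.1]
gripper_width: 0.382
```

Emit:
{"api": "step_arm", "payload": {"plan": [[0, 0, 0, 0, 0, 0], [0, 0, 0, 0, 0, 0], [0, 0, 0, 0, 0, 0], [0, 0, 0, 0, 0, 0]], "fingers": -1}}

```text
t: 22.3
eef_pos: [0.4543, 0.2456, 0.0201]
tool_rot: [0.608, 0.361, 0.608, -0.361]
contact_force: [0.4, 0.7, 1.0]
gripper_width: 1.002
```

Emit:
{"api": "step_arm", "payload": {"plan": [[-0.4, 0, 0, 0, 0, 0], [-0.8, 0, 0, 0, 0, 0], [-1, 0, 0, 0, 0, 0], [-1, 0, 0, 0, 0, 0], [-1, 0, 0, 0, 0, 0], [-1, 0, 0, 0, 0, 0], [-0.3, 0, 0, 0, 0, 0], [0, 0, 0, 0, 0, 0]]}}

```text
t: 23.3
eef_pos: [0.4542, 0.2458, 0.241]
tool_rot: [0.608, 0.362, 0.608, -0.361]
contact_force: [-0.5, 0.7, -0.5]
gripper_width: 1.001
```

```bash
python3 chk.py w8 .4545 .2455 .053 .034; python3 - <<'E'
from rail import *
swing([.5015,-.1905,.11],-73.6,16,via=[.40,0.0,.32])
E
```

```text
toolR [[0.002, 0.878, 0.478], [0.0, 0.478, -0.878], [-1.0, 0.002, 0.0]]
px 318 178
obj n 485 ctr 450.6 253.8 dia 50.8 | depth 450.8 253.5 51.4 zmed 52.0 zmax 329.3
at [0.4537 0.2453 0.2397] units [5.694e+00 2.200e-02 4.000e-03]
[-0.22, -0.5, 0.6, 0.0128, 0, 0]
[-0.17, -0.42, 0.64, 0.0128, 0, 0]
[-0.11, -0.33, 0.67, 0.0128, 0, 0]
[-0.05, -0.25, 0.69, 0.0128, 0, 0]
[0.0, -0.16, 0.7, 0.0128, 0, 0]
[0.06, -0.07, 0.7, 0.0128, 0, 0]
[0.12, 0.02, 0.7, 0.0128, 0, 0]
[0.17, 0.1, 0.68, 0.0128, 0, 0]
[0.23, 0.19, 0.66, 0.0128, 0, 0]
[0.29, 0.26, 0.62, 0.0128, 0, 0]
[0.34, 0.34, 0.58, 0.0128, 0, 0]
[0.4, 0.41, 0.53, 0.0128, 0, 0]
[0.46, 0.47, 0.47, 0.0128, 0, 0]
[0.51, 0.53, 0.41, 0.0128, 0, 0]
[0.57, 0.58, 0.34, 0.0128, 0, 0]
[0.63, 0.62, 0.26, 0.0128, 0, 0]
```

View pics/w8.png

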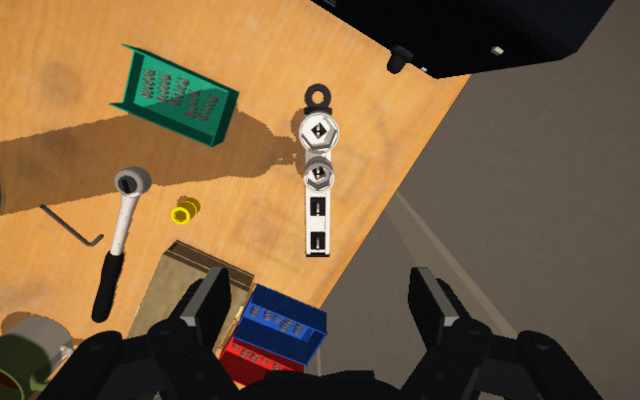

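socket_24 is seated: rim z 0.052 against 0.0515 expected, px (318,176). The circle fit there took in neighbour socket_32's rim, so I ignore it. For socket_19 I'll narrow the opening and turn the jaws to about -35°, away from the ring. First a check of the box clearance.

```bash
python3 - <<'E'
from rail import *
z=np.load('pics/w1.npz'); C,K=campose('wrist',z['T'])
for p,h in (((198,78),.044),((137,144),.044),((76,13),.044),((290,0),.0),((330,70),0.),((428,156),0.),((270,27),.003),((186,146),.003),((404,155),.003)): print(p,np.round(onplane(C,K,*p,h),3))
swing([.5015,-.1905,.11],-63.6,16,via=[.40,0.0,.32])
E
```

```text
(198, 78) [ 0.453 -0.139  0.044]
(137, 144) [ 0.341 -0.133  0.044]
(76, 13) [ 0.412 -0.007  0.044]
(290, 0) [ 0.588 -0.151  0.   ]
(330, 70) [ 0.568 -0.238  0.   ]
(428, 156) [ 0.587 -0.411  0.   ]
(270, 27) [ 0.55  -0.153  0.003]
(186, 146) [ 0.364 -0.168  0.003]
(404, 155) [ 0.564 -0.386  0.003]
[-0.22, -0.5, 0.6, 0.011, 0, 0]
[-0.17, -0.42, 0.63, 0.011, 0, 0]
[-0.11, -0.35, 0.66, 0.011, 0, 0]
[-0.05, -0.27, 0.68, 0.011, 0, 0]
[0.0, -0.19, 0.69, 0.011, 0, 0]
[0.06, -0.11, 0.7, 0.011, 0, 0]
[0.12, -0.03, 0.7, 0.011, 0, 0]
[0.17, 0.05, 0.69, 0.011, 0, 0]
[0.23, 0.13, 0.67, 0.011, 0, 0]
[0.29, 0.2, 0.64, 0.011, 0, 0]
[0.34, 0.27, 0.61, 0.011, 0, 0]
[0.4, 0.34, 0.57, 0.011, 0, 0]
[0.46, 0.41, 0.53, 0.011, 0, 0]
[0.51, 0.47, 0.48, 0.011, 0, 0]
[0.57, 0.52, 0.42, 0.011, 0, 0]
[0.63, 0.57, 0.36, 0.011, 0, 0]
```

Box corner at (0.453,-0.139) clears the left finger by about 29 mm. Go.

Emit:
{"api": "step_arm", "payload": {"plan": [[-0.22, -0.5, 0.6, 0.011, 0, 0], [-0.17, -0.42, 0.63, 0.011, 0, 0], [-0.11, -0.35, 0.66, 0.011, 0, 0], [-0.05, -0.27, 0.68, 0.011, 0, 0], [0, -0.19, 0.69, 0.011, 0, 0], [0.06, -0.11, 0.7, 0.011, 0, 0], [0.12, -0.03, 0.7, 0.011, 0, 0], [0.17, 0.05, 0.69, 0.011, 0, 0]], "fingers": -0.2}}

```text
t: 24.35
eef_pos: [0.4392, 0.012, 0.2476]
tool_rot: [-0.485, -0.514, -0.485, 0.514]
contact_force: [0.7, 0.3, 0.9]
gripper_width: 0.6
```

Emit:
{"api": "step_arm", "payload": {"plan": [[0.23, 0.13, 0.67, 0.011, 0, 0], [0.29, 0.2, 0.64, 0.011, 0, 0], [0.34, 0.27, 0.61, 0.011, 0, 0], [0.4, 0.34, 0.57, 0.011, 0, 0], [0.46, 0.41, 0.53, 0.011, 0, 0], [0.51, 0.47, 0.48, 0.011, 0, 0], [0.57, 0.52, 0.42, 0.011, 0, 0], [0.63, 0.57, 0.36, 0.011, 0, 0]]}}

```text
t: 25.35
eef_pos: [0.5028, -0.1917, 0.1093]
tool_rot: [-0.326, -0.627, -0.326, 0.627]
contact_force: [0.2, 0.6, -0.8]
gripper_width: 0.6
```

Emit:
{"api": "step_arm", "payload": {"plan": [[0, 0, 0, 0, 0, 0], [0, 0, 0, 0, 0, 0], [0, 0, 0, 0, 0, 0]]}}

```text
t: 25.72
eef_pos: [0.5028, -0.1892, 0.1115]
tool_rot: [0.328, 0.627, 0.328, -0.626]
contact_force: [0.1, 0.4, -0.0]
gripper_width: 0.603
```

```bash
python3 chk.py w9 .5015 -.1903 .043 .0275
```

```text
toolR [[0.001, 0.822, -0.569], [0.0, -0.569, -0.822], [-1.0, 0.001, -0.001]]
px 317 223
obj n 625 ctr 502.5 -188.8 dia 28.7 | depth 501.4 -189.4 27.8 zmed 41.6 zmax 199.8
at [ 0.5028 -0.1893  0.1116] units [ 2.49  -0.015  0.041]
```

View pics/w9.png

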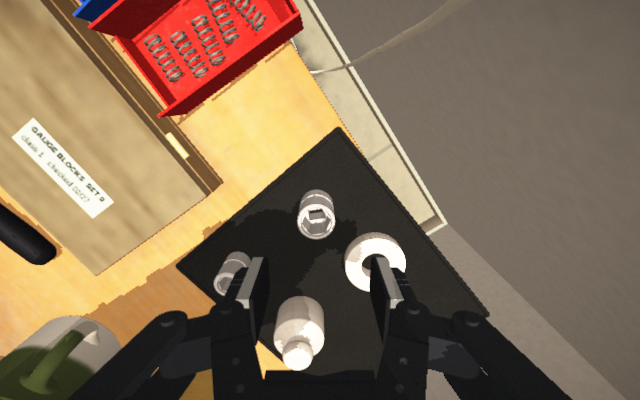

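socket_19 is at (317,222) between the fingers. The ring at (376,262) is offset in plan and clears the finger by about 14 mm. Descend.

Emit:
{"api": "step_arm", "payload": {"plan": [[0.6, -0.01, 0.02, 0, 0, 0], [0.7, 0, 0, 0, 0, 0], [0.6, 0, 0, 0, 0, 0], [0.4, 0, 0, 0, 0, 0], [0.19, 0, 0, 0, 0, 0], [0, 0, 0, 0, 0, 0], [0, 0, 0, 0, 0, 0]]}}

```text
t: 26.65
eef_pos: [0.5023, -0.1905, 0.0121]
tool_rot: [0.328, 0.627, 0.327, -0.626]
contact_force: [0.8, -0.0, -0.5]
gripper_width: 0.6
```

Emit:
{"api": "step_arm", "payload": {"plan": [[0, 0, 0, 0, 0, 0], [0, 0, 0, 0, 0, 0], [0, 0, 0, 0, 0, 0], [0, 0, 0, 0, 0, 0], [0, 0, 0, 0, 0, 0]], "fingers": 1, "force": 60}}

```text
t: 27.28
eef_pos: [0.502, -0.1905, 0.0121]
tool_rot: [0.328, 0.627, 0.328, -0.626]
contact_force: [-1.4, 0.9, 7.0]
gripper_width: 0.305
```

Emit:
{"api": "step_arm", "payload": {"plan": [[-0.5, 0, 0, 0, 0, 0], [-1, 0, 0, 0, 0, 0], [-1, 0, 0, 0, 0, 0], [-1, 0, 0, 0, 0, 0], [-1, 0, 0, 0, 0, 0], [-1, 0, 0, 0, 0, 0], [-0.2, 0, 0, 0, 0, 0]]}}

```text
t: 28.15
eef_pos: [0.503, -0.1908, 0.2424]
tool_rot: [0.329, 0.628, 0.326, -0.625]
contact_force: [0.8, -0.2, -1.3]
gripper_width: 0.309
```

```bash
python3 - <<'E'
from h import *
print(bot.get_obs()['contact_force'])
swing([.4772,.2035,.11],63.2,16,via=[.40,0.0,.33])
E
```

```text
[ 0.82293835 -0.19042895 -1.33304556]
[-0.25, -0.59, -0.32, -0.011, 0, 0]
[-0.19, -0.54, -0.38, -0.011, 0, 0]
[-0.13, -0.48, -0.43, -0.011, 0, 0]
[-0.07, -0.42, -0.48, -0.011, 0, 0]
[-0.01, -0.35, -0.52, -0.011, 0, 0]
[0.05, -0.28, -0.56, -0.011, 0, 0]
[0.12, -0.21, -0.58, -0.011, 0, 0]
[0.18, -0.13, -0.6, -0.011, 0, 0]
[0.24, -0.06, -0.62, -0.011, 0, 0]
[0.3, 0.02, -0.62, -0.011, 0, 0]
[0.36, 0.1, -0.62, -0.011, 0, 0]
[0.42, 0.17, -0.61, -0.011, 0, 0]
[0.48, 0.25, -0.59, -0.011, 0, 0]
[0.54, 0.32, -0.56, -0.011, 0, 0]
[0.6, 0.4, -0.53, -0.011, 0, 0]
[0.66, 0.46, -0.49, -0.011, 0, 0]
```

Emit:
{"api": "step_arm", "payload": {"plan": [[-0.25, -0.59, -0.32, -0.011, 0, 0], [-0.19, -0.54, -0.38, -0.011, 0, 0], [-0.13, -0.48, -0.43, -0.011, 0, 0], [-0.07, -0.42, -0.48, -0.011, 0, 0], [-0.01, -0.35, -0.52, -0.011, 0, 0], [0.05, -0.28, -0.56, -0.011, 0, 0], [0.12, -0.21, -0.58, -0.011, 0, 0], [0.18, -0.13, -0.6, -0.011, 0, 0]]}}

```text
t: 29.15
eef_pos: [0.4437, 0.0052, 0.2508]
tool_rot: [0.488, 0.512, 0.487, -0.512]
contact_force: [0.9, 0.2, -0.9]
gripper_width: 0.31
```

Emit:
{"api": "step_arm", "payload": {"plan": [[0.24, -0.06, -0.62, -0.011, 0, 0], [0.3, 0.02, -0.62, -0.011, 0, 0], [0.36, 0.1, -0.62, -0.011, 0, 0], [0.42, 0.17, -0.61, -0.011, 0, 0], [0.48, 0.25, -0.59, -0.011, 0, 0], [0.54, 0.32, -0.56, -0.011, 0, 0], [0.6, 0.4, -0.53, -0.011, 0, 0], [0.66, 0.46, -0.49, -0.011, 0, 0]]}}

```text
t: 30.15
eef_pos: [0.4747, 0.2068, 0.1057]
tool_rot: [0.609, 0.36, 0.609, -0.36]
contact_force: [0.5, -0.5, -0.2]
gripper_width: 0.306
```

Emit:
{"api": "step_arm", "payload": {"plan": [[0, 0, 0, 0, 0, 0], [0, 0, 0, 0, 0, 0], [0, 0, 0, 0, 0, 0]]}}

```text
t: 30.52
eef_pos: [0.4749, 0.2043, 0.1078]
tool_rot: [0.608, 0.361, 0.607, -0.361]
contact_force: [-0.4, 0.1, -0.9]
gripper_width: 0.303
```

```bash
python3 - <<'E'
from rail import *
T=tool(); im,d=bot.read_camera('wrist'); save('w10',im); print(np.round(T[:3,:3],3).tolist())
try: rail(T,im,d,vmax=235,u0=296,u1=340)
except Exception as e: print(e)
go([.4772,.2035,.036])
E
```

```text
[[0.001, 0.879, 0.478], [-0.0, 0.478, -0.879], [-1.0, 0.001, 0.001]]
clip pts 2047 px [318.6  76. ] mean [430.  288.6  28.1] zmax 49.9 tip [426.2 294.3  47.9]
clip pts 175 px [320.1 131.4] mean [447.3 258.7  33.9] zmax 49.8 tip [446.8 259.   48. ]
clip pts 1001 px [321.1 159.6] mean [457.5 241.7  30.6] zmax 50.0 tip [458.8 238.5  48.4]
clip pts 99 px [319.7 212.6] mean [476.2 205.2  27.4] zmax 32.6 tip [476.9 203.7  31. ]
rail surface z 0.006403925023099194
rect ((464.09417724609375, 226.47264099121094), (30.334808349609375, 103.55752563476562), 28.552425384521484)
line 0.43885282 -0.898559 455.92566 237.11984
foot 886 [319.   20.3] [413.4 319.4] [27.3 22. ] 31.6
foot 152 [326.5  79.5] [436.  290.6] [ 7.8 16.5] 28.7
foot 90 [314.2  80. ] [427.3 285.1] [ 5.7 12.6] 28.4
foot 94 [326.1 149.7] [459.6 247.5] [ 6.1 12.1] 28.8
foot 56 [314.8 151.2] [452.1 240.4] [ 4.6 11.5] 28.4
foot 557 [319.2 205.4] [476.7 203.8] [18.8 23.2] 28.5
at [0.475  0.2042 0.1079] units [1.797 0.039 0.041]
```

View pics/w10.png

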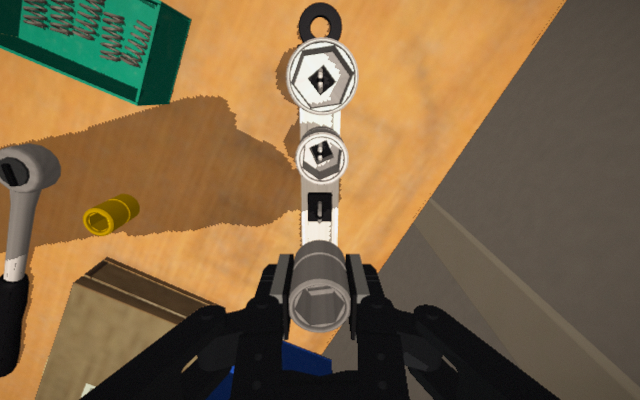

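Clip_3 foot is at (319,205), i.e. (0.4767, 0.2038). Sockets 32 and 24 sit at (321,76) and (322,157). Lower and push.

Emit:
{"api": "step_arm", "payload": {"plan": [[0.4, 0.03, 0.03, 0, 0, 0], [0.5, 0, 0, 0, 0, 0], [0.5, 0, 0, 0, 0, 0], [0.3, 0, 0, 0, 0, 0], [0.1, 0, 0, 0, 0, 0], [0, 0, 0, 0, 0, 0], [0, 0, 0, 0, 0, 0]]}}

```text
t: 31.45
eef_pos: [0.4767, 0.2045, 0.0359]
tool_rot: [0.608, 0.361, 0.608, -0.361]
contact_force: [0.3, 0.5, -0.9]
gripper_width: 0.309
```

Emit:
{"api": "step_arm", "payload": {"plan": [[0.1, 0, 0, 0, 0, 0], [0.1, 0, 0, 0, 0, 0], [0.1, 0, 0, 0, 0, 0], [0, 0, 0, 0, 0, 0]]}}

```text
t: 31.95
eef_pos: [0.4763, 0.2043, 0.0227]
tool_rot: [0.608, 0.361, 0.608, -0.361]
contact_force: [1.2, 0.4, -4.5]
gripper_width: 0.307
```

Emit:
{"api": "step_arm", "payload": {"plan": [[0.07, 0, 0, 0, 0, 0], [0.05, 0, 0, 0, 0, 0], [0, 0, 0, 0, 0, 0]]}}

```text
t: 32.33
eef_pos: [0.4762, 0.2041, 0.0191]
tool_rot: [0.608, 0.361, 0.608, -0.361]
contact_force: [-1.3, -1.4, 8.3]
gripper_width: 0.309
```

Emit:
{"api": "step_arm", "payload": {"plan": [[0.04, 0, 0, 0, 0, 0], [0, 0, 0, 0, 0, 0]]}}

```text
t: 32.58
eef_pos: [0.4763, 0.2042, 0.019]
tool_rot: [0.608, 0.361, 0.607, -0.361]
contact_force: [-7.3, -4.6, 27.0]
gripper_width: 0.305
```

Emit:
{"api": "step_arm", "payload": {"plan": [[-0.06, 0, 0, 0, 0, 0], [0, 0, 0, 0, 0, 0]]}}

```text
t: 32.83
eef_pos: [0.4762, 0.2042, 0.0193]
tool_rot: [0.608, 0.361, 0.608, -0.361]
contact_force: [0.0, 0.1, 0.2]
gripper_width: 0.306
```

Emit:
{"api": "step_arm", "payload": {"plan": [[0, 0, 0, 0, 0, 0], [0, 0, 0, 0, 0, 0], [0, 0, 0, 0, 0, 0], [0, 0, 0, 0, 0, 0]], "fingers": -0.2}}

```text
t: 33.33
eef_pos: [0.4762, 0.2043, 0.0192]
tool_rot: [0.608, 0.361, 0.608, -0.361]
contact_force: [-0.4, -1.0, -0.3]
gripper_width: 0.599
```

Emit:
{"api": "step_arm", "payload": {"plan": [[-0.4, 0, 0, 0, 0, 0], [-0.8, 0, 0, 0, 0, 0], [-1, 0, 0, 0, 0, 0], [-1, 0, 0, 0, 0, 0], [-1, 0, 0, 0, 0, 0], [-1, 0, 0, 0, 0, 0], [-0.3, 0, 0, 0, 0, 0], [0, 0, 0, 0, 0, 0]]}}

```text
t: 34.33
eef_pos: [0.4764, 0.2043, 0.2402]
tool_rot: [0.608, 0.362, 0.607, -0.361]
contact_force: [0.4, 0.5, -0.5]
gripper_width: 0.602
```

```bash
python3 chk.py w11 .4767 .2040 .050 .020; python3 - <<'E'
from rail import *
swing([.4140,-.1948,.11],-73.6,16,via=[.40,0.0,.32])
E
```

```text
toolR [[0.002, 0.878, 0.478], [0.0, 0.478, -0.878], [-1.0, 0.002, 0.001]]
px 318 178
obj n 269 ctr 477.7 204.3 dia 28.1 | depth 478.0 203.7 27.7 zmed 48.8 zmax 326.6
at [0.4758 0.204  0.2389] units [5.674 0.023 0.008]
[-0.22, -0.51, 0.45, 0.0128, 0, 0]
[-0.17, -0.45, 0.49, 0.0128, 0, 0]
[-0.11, -0.39, 0.53, 0.0128, 0, 0]
[-0.05, -0.33, 0.57, 0.0128, 0, 0]
[0.0, -0.27, 0.59, 0.0128, 0, 0]
[0.06, -0.2, 0.61, 0.0128, 0, 0]
[0.12, -0.13, 0.62, 0.0128, 0, 0]
[0.17, -0.07, 0.63, 0.0128, 0, 0]
[0.23, 0.0, 0.63, 0.0128, 0, 0]
[0.29, 0.07, 0.62, 0.0128, 0, 0]
[0.34, 0.13, 0.61, 0.0128, 0, 0]
[0.4, 0.2, 0.58, 0.0128, 0, 0]
[0.46, 0.26, 0.56, 0.0128, 0, 0]
[0.51, 0.32, 0.52, 0.0128, 0, 0]
[0.57, 0.37, 0.49, 0.0128, 0, 0]
[0.63, 0.42, 0.44, 0.0128, 0, 0]
```

View pics/w11.png

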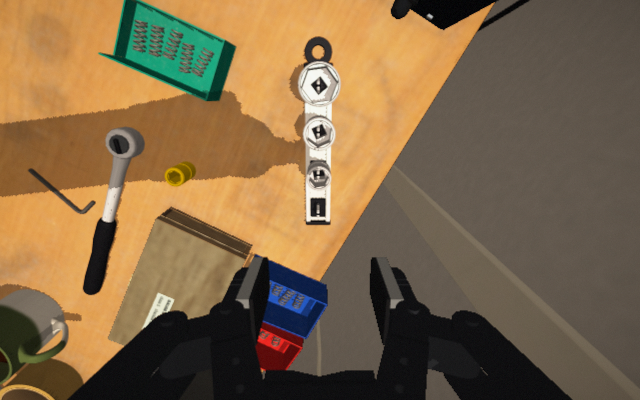

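socket_19 is seated on clip_3: rim z 0.0488, centre (0.4778,0.204), px (319,175). Before the socket_13 approach I'll check the mug's clearance.

```bash
python3 - <<'E'
from rail import *
z=np.load('pics/scene0.npz'); C,K=campose('scene'); P=cloud(C,K,z['d'])
q=P[245:315,270:330].reshape(-1,3); q=q[(q[:,2]>.03)&(q[:,2]<.2)&(q[:,0]<.36)]
print('mug ext',q.min(0),q.max(0))
q=P[275:335,340:400].reshape(-1,3); q=q[(q[:,2]>.015)&(q[:,2]<.2)]; print('roll',np.percentile(q,2,0),np.percentile(q,98,0))
z=np.load('pics/w5.npz') if 0 else None
T=tool(); im,d=bot.read_camera('wrist'); C,K=campose('wrist',T); P=cloud(C,K,d)
g=cv2.cvtColor(im,cv2.COLOR_RGB2HSV); b=(g[...,0]>105)&(g[...,0]<130)&(g[...,1]>120)&(d>0)&(d<.5)
q=P[b]; q=q[(q[:,2]<.06)&(q[:,2]>-.01)]; print('blue bin',np.percentile(q,1,0),np.percentile(q,99,0)); i=q[:,1].argmax(); print('nearest rail',q[i], q[np.argmin((q[:,0]-.5)**2+(q[:,1]-.1613)**2)])
swing([.4140,-.1948,.11],-55,16,via=[.42,0.0,.32])
E
```

```text
mug ext [ 0.17128774 -0.22668017  0.03000759] [ 0.2866603  -0.14087584  0.09084457]
roll [ 0.22391751 -0.34654462  0.01602858] [ 0.31008284 -0.26097724  0.04935939]
blue bin [ 4.82337949e-01 -1.27528907e-04  4.73176388e-04] [0.56781157 0.3949287  0.0459752 ]
nearest rail [0.51819105 0.39636091 0.02938517] [0.49923568 0.06146551 0.02322541]
[-0.23, -0.45, 0.48, 0.0095, 0, 0]
[-0.17, -0.41, 0.51, 0.0095, 0, 0]
[-0.11, -0.37, 0.53, 0.0095, 0, 0]
[-0.06, -0.33, 0.56, 0.0095, 0, 0]
[0.0, -0.29, 0.57, 0.0095, 0, 0]
[0.06, -0.24, 0.59, 0.0095, 0, 0]
[0.12, -0.2, 0.6, 0.0095, 0, 0]
[0.17, -0.15, 0.61, 0.0095, 0, 0]
[0.23, -0.1, 0.62, 0.0095, 0, 0]
[0.29, -0.06, 0.62, 0.0095, 0, 0]
[0.34, -0.01, 0.62, 0.0095, 0, 0]
[0.4, 0.04, 0.62, 0.0095, 0, 0]
[0.46, 0.08, 0.61, 0.0095, 0, 0]
[0.51, 0.13, 0.6, 0.0095, 0, 0]
[0.57, 0.17, 0.59, 0.0095, 0, 0]
[0.63, 0.22, 0.57, 0.0095, 0, 0]
```

The mug edge is 127 mm off and the blue bin is 100 mm from clip_4, both clear. Go to socket_13.

Emit:
{"api": "step_arm", "payload": {"plan": [[-0.23, -0.45, 0.48, 0.0095, 0, 0], [-0.17, -0.41, 0.51, 0.0095, 0, 0], [-0.11, -0.37, 0.53, 0.0095, 0, 0], [-0.06, -0.33, 0.56, 0.0095, 0, 0], [0, -0.29, 0.57, 0.0095, 0, 0], [0.06, -0.24, 0.59, 0.0095, 0, 0], [0.12, -0.2, 0.6, 0.0095, 0, 0], [0.17, -0.15, 0.61, 0.0095, 0, 0]]}}

```text
t: 35.42
eef_pos: [0.4331, 0.0014, 0.2476]
tool_rot: [0.504, 0.496, 0.504, -0.496]
contact_force: [0.9, 0.4, -0.9]
gripper_width: 0.601
```

Emit:
{"api": "step_arm", "payload": {"plan": [[0.23, -0.1, 0.62, 0.0095, 0, 0], [0.29, -0.06, 0.62, 0.0095, 0, 0], [0.34, -0.01, 0.62, 0.0095, 0, 0], [0.4, 0.04, 0.62, 0.0095, 0, 0], [0.46, 0.08, 0.61, 0.0095, 0, 0], [0.51, 0.13, 0.6, 0.0095, 0, 0], [0.57, 0.17, 0.59, 0.0095, 0, 0], [0.63, 0.22, 0.57, 0.0095, 0, 0]]}}

```text
t: 36.42
eef_pos: [0.4153, -0.1955, 0.1096]
tool_rot: [-0.373, -0.601, -0.373, 0.601]
contact_force: [1.0, -0.1, -0.0]
gripper_width: 0.6
```

Emit:
{"api": "step_arm", "payload": {"plan": [[0, 0, 0, 0, 0, 0], [0, 0, 0, 0, 0, 0], [0, 0, 0, 0, 0, 0]]}}

```text
t: 36.8
eef_pos: [0.4164, -0.1932, 0.1115]
tool_rot: [0.375, 0.6, 0.374, -0.599]
contact_force: [0.1, 0.7, 0.4]
gripper_width: 0.605
```

```bash
python3 chk.py w12 .4137 -.1948 .041 .022
```

```text
toolR [[0.001, 0.898, -0.439], [-0.0, -0.439, -0.898], [-1.0, 0.001, -0.0]]
px 315 223
obj n 499 ctr 413.5 -193.0 dia 23.4 | depth 412.8 -194.2 22.4 zmed 39.8 zmax 198.6
at [ 0.4164 -0.1933  0.1116] units [ 2.489 -0.047  0.064]
```

View pics/w12.png

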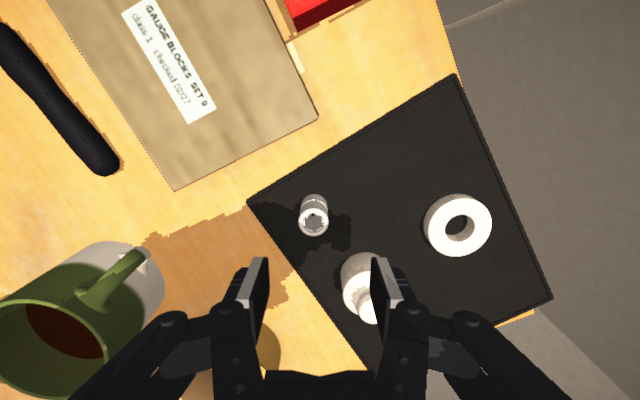

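socket_13 (steel) is at (313,215); the weight at (365,285) lies 33 mm clear of the finger. Descend.

Emit:
{"api": "step_arm", "payload": {"plan": [[0.6, -0.05, 0.05, 0, 0, 0], [0.7, 0, 0, 0, 0, 0], [0.6, 0, 0, 0, 0, 0], [0.4, 0, 0, 0, 0, 0], [0.2, 0, 0, 0, 0, 0], [0, 0, 0, 0, 0, 0], [0, 0, 0, 0, 0, 0]]}}

```text
t: 37.72
eef_pos: [0.4136, -0.1949, 0.0116]
tool_rot: [0.374, 0.6, 0.374, -0.6]
contact_force: [0.9, 0.2, -0.2]
gripper_width: 0.595
```

Emit:
{"api": "step_arm", "payload": {"plan": [[0, 0, 0, 0, 0, 0], [0, 0, 0, 0, 0, 0], [0, 0, 0, 0, 0, 0], [0, 0, 0, 0, 0, 0], [0, 0, 0, 0, 0, 0]], "fingers": 1, "force": 60}}

```text
t: 38.35
eef_pos: [0.4132, -0.1949, 0.0115]
tool_rot: [0.374, 0.6, 0.374, -0.6]
contact_force: [-2.0, 1.2, 6.5]
gripper_width: 0.239
```

Emit:
{"api": "step_arm", "payload": {"plan": [[-0.5, 0, 0, 0, 0, 0], [-1, 0, 0, 0, 0, 0], [-1, 0, 0, 0, 0, 0], [-1, 0, 0, 0, 0, 0], [-1, 0, 0, 0, 0, 0], [-1, 0, 0, 0, 0, 0], [-0.2, 0, 0, 0, 0, 0]]}}

```text
t: 39.22
eef_pos: [0.4143, -0.1953, 0.2416]
tool_rot: [0.375, 0.601, 0.372, -0.599]
contact_force: [0.3, -0.2, -1.1]
gripper_width: 0.239
```

```bash
python3 - <<'E'
from h import *
print(bot.get_obs()['contact_force'])
swing([.4998,.1616,.11],54.6,16,via=[.40,0.0,.33])
E
```

```text
[ 0.2823854  -0.19727033 -1.0845117 ]
[-0.25, -0.3, -0.53, -0.0095, 0, 0]
[-0.19, -0.24, -0.55, -0.0095, 0, 0]
[-0.13, -0.19, -0.56, -0.0095, 0, 0]
[-0.07, -0.13, -0.57, -0.0095, 0, 0]
[-0.01, -0.07, -0.58, -0.0095, 0, 0]
[0.05, -0.01, -0.58, -0.0095, 0, 0]
[0.11, 0.04, -0.57, -0.0095, 0, 0]
[0.18, 0.1, -0.57, -0.0095, 0, 0]
[0.24, 0.15, -0.55, -0.0095, 0, 0]
[0.3, 0.21, -0.53, -0.0095, 0, 0]
[0.36, 0.26, -0.51, -0.0095, 0, 0]
[0.42, 0.31, -0.48, -0.0095, 0, 0]
[0.48, 0.36, -0.45, -0.0095, 0, 0]
[0.54, 0.4, -0.42, -0.0095, 0, 0]
[0.6, 0.45, -0.38, -0.0095, 0, 0]
[0.66, 0.49, -0.34, -0.0095, 0, 0]
```

Emit:
{"api": "step_arm", "payload": {"plan": [[-0.25, -0.3, -0.53, -0.0095, 0, 0], [-0.19, -0.24, -0.55, -0.0095, 0, 0], [-0.13, -0.19, -0.56, -0.0095, 0, 0], [-0.07, -0.13, -0.57, -0.0095, 0, 0], [-0.01, -0.07, -0.58, -0.0095, 0, 0], [0.05, -0.01, -0.58, -0.0095, 0, 0], [0.11, 0.04, -0.57, -0.0095, 0, 0], [0.18, 0.1, -0.57, -0.0095, 0, 0]]}}

```text
t: 40.22
eef_pos: [0.4273, -0.0065, 0.2508]
tool_rot: [0.506, 0.494, 0.506, -0.494]
contact_force: [0.5, -0.1, -0.2]
gripper_width: 0.24
```

Emit:
{"api": "step_arm", "payload": {"plan": [[0.24, 0.15, -0.55, -0.0095, 0, 0], [0.3, 0.21, -0.53, -0.0095, 0, 0], [0.36, 0.26, -0.51, -0.0095, 0, 0], [0.42, 0.31, -0.48, -0.0095, 0, 0], [0.48, 0.36, -0.45, -0.0095, 0, 0], [0.54, 0.4, -0.42, -0.0095, 0, 0], [0.6, 0.45, -0.38, -0.0095, 0, 0], [0.66, 0.49, -0.34, -0.0095, 0, 0]]}}

```text
t: 41.22
eef_pos: [0.4974, 0.164, 0.1057]
tool_rot: [0.608, 0.36, 0.609, -0.36]
contact_force: [0.4, 0.1, -0.9]
gripper_width: 0.241
```

Emit:
{"api": "step_arm", "payload": {"plan": [[0, 0, 0, 0, 0, 0], [0, 0, 0, 0, 0, 0], [0, 0, 0, 0, 0, 0]]}}

```text
t: 41.6
eef_pos: [0.4974, 0.1617, 0.108]
tool_rot: [0.608, 0.362, 0.607, -0.361]
contact_force: [-0.3, -0.0, -1.2]
gripper_width: 0.241
```

```bash
python3 - <<'E'
from rail import *
T=tool(); im,d=bot.read_camera('wrist'); save('w13',im); print(np.round(T[:3,:3],3).tolist())
try: rail(T,im,d,vmax=235,u0=296,u1=340)
except Exception as e: print(e)
go([.4998,.1616,.036])
E
```

```text
[[0.001, 0.879, 0.477], [-0.0, 0.477, -0.879], [-1.0, 0.001, 0.001]]
clip pts 417 px [320.2   7.2] mean [434.3 281.6  25.7] zmax 31.0 tip [434.4 283.   28.6]
clip pts 442 px [317.8  27.8] mean [439.1 269.7  33.7] zmax 50.0 tip [439.1 269.3  47.9]
clip pts 1163 px [321.2  76.2] mean [454.  246.8  28.9] zmax 50.0 tip [450.6 249.4  48.3]
clip pts 1252 px [320.8 155.4] mean [477.6 202.9  39.2] zmax 50.0 tip [476.9 203.1  48.6]
clip pts 103 px [320.3 212.3] mean [499.  162.9  27.3] zmax 32.9 tip [499.8 161.6  30.9]
rail surface z 0.004741477814746126
rect ((473.839111328125, 208.91696166992188), (30.502084732055664, 150.2313232421875), 28.548019409179688)
line 0.46705645 -0.8842275 470.0023 211.66887
foot 24 [315.9   3. ] [429.3 285.7] [1.9 5.6] 67.9
foot 51 [327.4   3. ] [435.2 289.4] [7.8 3.7] 66.4
foot 151 [327.5  79.3] [456.6 247.7] [ 8.8 13.2] 53.7
foot 92 [315.   80.6] [451.3 242.1] [ 4.5 13.3] 32.5
foot 93 [326.6 150.1] [481.9 204.4] [ 5.4 11.4] 29.2
foot 63 [315.  151.2] [474.6 198.7] [3.8 9.9] 28.5
foot 538 [319.9 205.5] [499.4 161.3] [18.4 23.4] 29.2
foot 182 [319.8 229.8] [509.3 143.7] [30.   4.5] 28.5
at [0.4975 0.1617 0.1081] units [1.802 0.048 0.029]
```

View pics/w13.png

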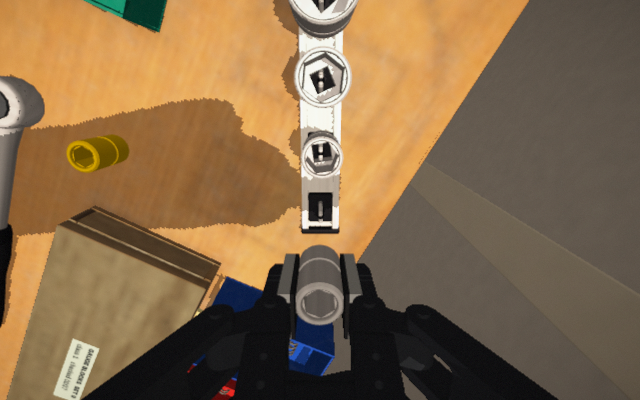

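Clip_4 foot is at (320,205), i.e. (0.4994, 0.1613). Lower and push; home is predicted at TCP z 0.0185.

Emit:
{"api": "step_arm", "payload": {"plan": [[0.4, 0.04, 0.04, 0, 0, 0], [0.5, 0, 0, 0, 0, 0], [0.5, 0, 0, 0, 0, 0], [0.3, 0, 0, 0, 0, 0], [0.1, 0, 0, 0, 0, 0], [0, 0, 0, 0, 0, 0], [0, 0, 0, 0, 0, 0]]}}

```text
t: 42.52
eef_pos: [0.4998, 0.1619, 0.0359]
tool_rot: [0.608, 0.361, 0.608, -0.361]
contact_force: [0.3, -0.5, -0.8]
gripper_width: 0.24
```

Emit:
{"api": "step_arm", "payload": {"plan": [[0.1, 0, 0, 0, 0, 0], [0.1, 0, 0, 0, 0, 0], [0.1, 0, 0, 0, 0, 0], [0, 0, 0, 0, 0, 0]]}}

```text
t: 43.02
eef_pos: [0.4992, 0.1616, 0.0227]
tool_rot: [0.608, 0.361, 0.608, -0.361]
contact_force: [1.6, 0.6, -5.5]
gripper_width: 0.236
```

Emit:
{"api": "step_arm", "payload": {"plan": [[0.07, 0, 0, 0, 0, 0], [0.05, 0, 0, 0, 0, 0], [0, 0, 0, 0, 0, 0]]}}

```text
t: 43.4
eef_pos: [0.4992, 0.1616, 0.0186]
tool_rot: [0.608, 0.361, 0.608, -0.361]
contact_force: [-0.9, -0.6, 3.1]
gripper_width: 0.238
```

Emit:
{"api": "step_arm", "payload": {"plan": [[0.05, 0, 0, 0, 0, 0], [0, 0, 0, 0, 0, 0]]}}

```text
t: 43.65
eef_pos: [0.4993, 0.1616, 0.0185]
tool_rot: [0.608, 0.361, 0.608, -0.361]
contact_force: [-6.4, -3.4, 25.2]
gripper_width: 0.241
```

Home. Release and retreat to a view of the whole rail.

Emit:
{"api": "step_arm", "payload": {"plan": [[-0.05, 0, 0, 0, 0, 0], [0, 0, 0, 0, 0, 0]]}}

```text
t: 43.9
eef_pos: [0.4993, 0.1616, 0.0186]
tool_rot: [0.608, 0.361, 0.608, -0.361]
contact_force: [-1.5, -0.5, 5.8]
gripper_width: 0.242
```

Emit:
{"api": "step_arm", "payload": {"plan": [[0, 0, 0, 0, 0, 0], [0, 0, 0, 0, 0, 0], [0, 0, 0, 0, 0, 0], [0, 0, 0, 0, 0, 0]], "fingers": -0.2}}

```text
t: 44.4
eef_pos: [0.4993, 0.1617, 0.0184]
tool_rot: [0.608, 0.361, 0.608, -0.361]
contact_force: [-0.3, 0.1, -0.8]
gripper_width: 0.6
```

Emit:
{"api": "step_arm", "payload": {"plan": [[-0.4, 0, 0, 0, 0, 0], [-0.8, 0, 0, 0, 0, 0], [-1, 0, 0, 0, 0, 0], [-1, 0, 0, 0, 0, 0], [-1, 0, 0, 0, 0, 0], [-1, 0, 0, 0, 0, 0], [-0.4, 0, 0, 0, 0, 0], [0, 0, 0, 0, 0, 0]]}}

```text
t: 45.4
eef_pos: [0.4996, 0.1618, 0.2435]
tool_rot: [0.609, 0.362, 0.607, -0.361]
contact_force: [-0.5, -0.4, -0.8]
gripper_width: 0.602
```

Emit:
{"api": "step_arm", "payload": {"plan": [[0, 0, -0.8, 0, 0, 0], [0, 0, -0.4, 0, 0, 0], [0, 0, 0, 0, 0, 0], [0, 0, 0, 0, 0, 0], [0, 0, 0, 0, 0, 0]]}}

```text
t: 46.02
eef_pos: [0.4768, 0.2028, 0.2422]
tool_rot: [0.608, 0.361, 0.608, -0.362]
contact_force: [-0.2, 0.3, -0.2]
gripper_width: 0.6
```

```bash
python3 - <<'E'
from rail import *
T=tool(); im,d=bot.read_camera('wrist'); save('w14',im)
C,K=campose('wrist',T); P=cloud(C,K,d)
for n,x,y,h,D in (('32',.4317,.288,.056,42),('24',.4545,.2457,.053,34),('19',.477,.2037,.050,27.5),('13',.4995,.1613,.048,22)):
    near=(np.hypot(P[...,0]-x,P[...,1]-y)<D/2000+.003)&(abs(P[...,2]-h)<.005)&(d>0); q=P[near]
    (a,b),r=cv2.minEnclosingCircle((q[:,:2]*1000).astype(np.float32))
    A=np.c_[q[:,:2]-q[:,:2].mean(0),np.ones(len(q))]; s=np.linalg.lstsq(A,q[:,2],rcond=None)[0]
    print(n,'px',np.round(proj(C,K,[x,y,h])),'ctr',round(a,1),round(b,1),'err',round(float(np.hypot(a-1000*x,b-1000*y)),1),'dia',round(2*r,1),'rim z',round(np.median(q[:,2])*1000,1),'exp',h*1000-1.5,'tilt',np.round(s[:2],3))
im2,d2=bot.read_camera('scene'); save('s14',im2)
z=np.load('pics/scene0.npz'); df=cv2.absdiff(im2,z['im'])[195:295,340:480]; save('s14z',cv2.resize(im2[140:300,190:480],None,fx=2.6,fy=2.6,interpolation=2))
E
```

```text
32 px [319.  82.] ctr 432.7 288.0 err 1.0 dia 41.8 rim z 54.5 exp 54.5 tilt [ 0.002 -0.003]
24 px [319. 132.] ctr 455.6 245.8 err 1.1 dia 34.1 rim z 51.8 exp 51.5 tilt [-0.01   0.007]
19 px [319. 176.] ctr 478.0 203.4 err 1.0 dia 28.1 rim z 48.9 exp 48.5 tilt [-0.    -0.001]
13 px [318. 216.] ctr 501.3 161.3 err 1.8 dia 22.4 rim z 47.0 exp 46.5 tilt [ 0.02  -0.001]
```

View pics/w14.png

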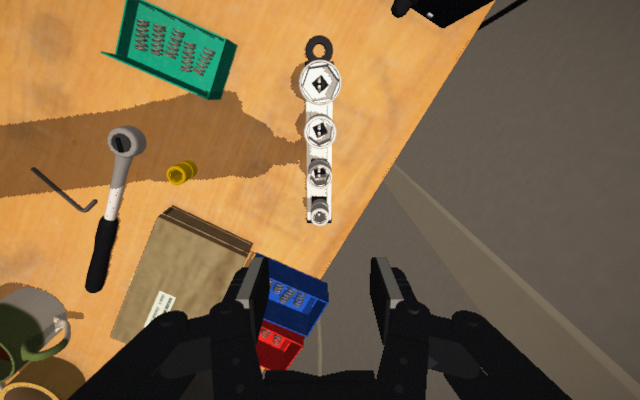

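View pics/s14z.png

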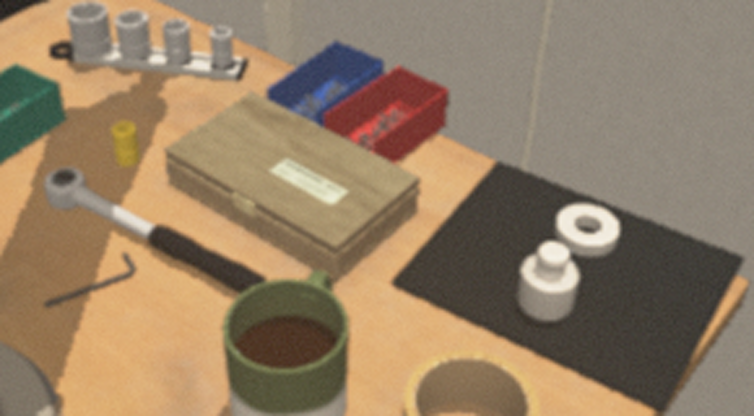

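The last views show all four sockets upright on the rail in size order from the eye, at wrist px (319,82), (319,132), (319,176) and (318,216). Their rims are at the seated heights. Only the weight and the ring remain on the mat, where they started. The arm is clear, so I hand in.

```bash
python3 -c "
from h import *
print(bot.get_obs()['contact_force']); print(bot.hand_in())"
```

```text
[ 0.07476506 -0.13931194 -0.93253666]
the job is handed in; nothing more can be done
None
```

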